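# Fetch the grooved forming block from behind the jar and ring cone

## Robot

A 7-joint arm with a two-finger parallel gripper is mounted at the origin on the work surface. World frame = base frame: x ahead of the robot, y to its left, z up, the work surface at z = 0. Lengths are in m, angles in rad, forces in N, time in s.
With the tool pointing down it reaches from about 0.425 to 0.875 m from the base axis. Payload 4.7 kg.
Tool frame: the origin (TCP) lies midway between the tips of the shut fingers; the grasp point (between the pads) lies 19 mm behind it (manip.pinch_z is the distance from the TCP to the grasp point, in m); x points along the fingers, y is the direction in which the jaws open and shut, and the axes are right-handed (so a half turn about x gives the same grasp; the last joint's range is limited). The gripper opens to 85 mm and grips with 20 to 120 N. Pads are 22 mm wide; open, the fingers measure 114 mm over their backs; the gripper's body (76 mm by 85 mm) begins 54 mm behind the grasp point. The pads swing forward as they close: fully open they stand 13 mm farther back than shut.
Start: joints at [1.278, 0.321, -0.07, 1.45, 0.023, 1.371, -0.057], TCP at [0.196, -0.62, 0.231] pointing down, gripper open.
Joint ranges: [-2.86, 2.86], [-0.3, 2.09], [-1.38, 1.24], [0.06, 2.45], [-1.56, 4.7], [0.09, 2.05], [-2.69, 2.69]. Speed limits (rad/s): [2.57, 2.57, 3.14, 3.14, 3.14, 3.14, 3.14].

## Interface

Orientations are given as a unit quaternion [x, y, z, w].
In Python, from cell import manip gives the robot as it stands.
- The arm moves only by the tool carry_out, never from a script. Its argument "rows" is a list of rows, each a list of 3 entries, a list of its own where there are three numbers: the turn, a rotation vector about the tool's x, y, z in degrees, then the shift along the tool's x, y, z in m, then the finger opening in m, from 0 to 0.0854. In form: [[[ax, ay, az], [dx, dy, dz], gripper], ...]. A call has exactly 8 rows; each row shifts and turns the commanded pose from where the row before left it, along the tool's axes as they then stand; what a row does not reach is not made up. A row lasts 1/8 s, in which the tool goes at most 62.5 mm and 10.7 degrees, less where a joint would pass 70% of its speed; a pose out of reach is approached as far as the arm can. A call with a gripper value outside its range is refused whole. The fingers move at their own pace and stop on an object; "squeeze" is the grip in N (left out, the last holds). Time passes only in rows, so rows that do not move let the fingers close, or fill a call up. It gives the time, the measured TCP pose, the force and the opening at its end, in the units of the state.
- manip.observe(): the state, without advancing time (a new reading comes with each control period).
- manip.capture(name): name is "scene" or "top" or "wrist"; returns a dict with "color" (384x512x3 uint8, red, green, blue), "intrinsics" (3x3 intrinsics, pixels), "cam_to_world" (4x4, takes a point from camera to world coordinates); the wrist camera has in their place "tool_from_camera" (4x4, takes a point from camera to tool coordinates, whose origin is the TCP and whose axes are the tool frame's). Camera axes: x right, y down, z forward; pixel columns grow to the right and rows downward; lengths in m; the calibration is good to about 2 mm. A picture is of the moment at which its call begins: read the wrist's pose just before it. There is no depth.
- manip.finish_job(): hands the job in, once; it reports no verdict.
The state is a dict: "t": time; "qpos": joint angles; "dq": joint speeds; "tau": joint torques, N m; "ee_pos": TCP position; "eef_rot": TCP orientation; "wrist_force": force on the tool from outside, world axes, zero at the start; "torque": the same for the moment, N m; "gripper_width": finger opening in m.
Only numpy, scipy, OpenCV 4.12 (cv2) and the standard library are available. Lean on these libraries where they do the work, as an engineer would, in place of code of your own. Each camera call takes 0.05 s, during which the arm holds its last target.

## Task

I need the grooved steel forming block from the back of the wooden tool tray: first stand the jar and the ring cone that are in front of it over in the shallow metal side tray, then lay the block, grooves up, centred and lengthwise on the rubber pad. After that, stand the jar and the cone each back upright where it stood before, and leave the hammer, the plain flat block and the little anvil alone.

Things in the scene. Friction and masses are not known exactly. Their poses are not given: they have to be found in the camera images.
- jar: white plastic screw jar, paper label, steel lid, upright: 48 mm across, 95 mm high, 0.13-0.25 kg. Origin: centre of its underside. Loose on the tool tray's floor in front of the block, left or right of the cone; grip its body 50-65 mm up. The block is 8 mm behind it and the cone's foot about 14 mm beside it: pinch it along the tool tray's x, fingertips above the block.
- ring_cone: ring cone: upright, slightly tapered bare steel post on a round dark wooden foot 48 mm across and 16 mm high; 105 mm high in all, 0.16-0.30 kg. Post 21 mm across low down, 16 mm near the top, about 18 mm where it is gripped, 60-70 mm up. Origin: centre of the foot's underside. Stands loose beside the jar, in front of the block.
- groove_block: grooved forming block: bare steel bar 40 (its x) by 90 (its y) by 25 mm high, three lengthwise grooves 8 mm deep in the top; 0.51-0.72 kg. Origin: centre of its underside. Lies across the back of the tool tray, its length nearly parallel to the back wall, 55 mm from that wall; only 8 mm free before it until jar and cone are cleared. Grip across the 40 mm width.
- tool_tray: fixed wooden tool tray, open at the front: outside 190 (x) by 170 mm (y), inside 170 by 150. Floor 8 mm thick, so what is in it stands 8 mm above the bench; side and back walls 10 mm thick, tops 50 mm above the bench; front lip 10 mm thick, top 16 mm. Origin: centre of its underside; x points from the front to the back wall.
- side_tray: fixed shallow aluminium side tray: outside 190 mm (x) by 120 mm (y), walls 5 mm thick and 14 mm high, floor 5 mm thick. Origin: centre of its underside. The jar and the cone are parked in it, standing flat inside the walls, for instance 42 mm either way from its centre along its x axis.
- pad: fixed black rubber pad, 80 mm (x) by 130 mm (y, the length) by 10 mm thick. Origin at the centre of its underside; the block goes on its top, centred, the block's length (y) along the pad's length (y), either way round.
- hammer: bystander: loose hammer about 260 mm long, wooden handle and steel head, lying on the bench. Its origin lies at bench height under the middle of it. Leave alone.
- flat_block: bystander: loose plain flat steel block 64 by 64 by 19 mm on the bench, no grooves. Origin at the centre of its underside. Leave alone.
- anvil: bystander: loose small steel horn anvil, about 90 mm long and 46 mm high, on the bench. Origin at the centre of its underside. Leave alone.

How it is judged:
By the outcome, as a careful person would: the job done as asked, in the order asked, and still so for the second after the job is handed in, with the robot touching nothing.
It also fails if it takes over 128 s, if anything falls off the work surface, if the arm or the gripper's body presses on something with over 40 N, if the wrist force passes 120 N, or if a joint passes its speed limit or range.

## Working session

There is one attempt and no reset: what is moved stays moved. The work goes in short steps, Python scripts to look and compute and a tool call to move; the robot and the scene stay as the last step left them, time stands still between calls to the robot, and variables do not carry over. Pictures are saved under pics/ and viewed, and the job is handed in when it is done.

Besides the shell and the picture viewer there is one more tool, called after "Request:" by a JSON object that holds its "api" and its "payload", one argument or row to a line. carry_out: Moves the arm, as the interface text tells. Its arguments: {"type":"object","properties":{"rows":{"type":"array","items":{"type":"array"}},"squeeze":{"type":"number"}},"required":["rows"]}

```bash
ls; mkdir -p pics; python3 - <<'E'
from cell import manip
import cv2,numpy as np
print(manip.observe(), manip.pinch_z)
for n in ["scene","top"]:
    c=manip.capture(n); cv2.imwrite(f"pics/{n}0.png",cv2.resize(c["color"][:,:,::-1],(800,600),interpolation=cv2.INTER_CUBIC))
    print(n,c["intrinsics"].round(2).tolist(),c["cam_to_world"].round(4).tolist())
c=manip.capture("wrist");cv2.imwrite("pics/wrist0.png",c["color"][:,:,::-1]);print(c["intrinsics"].tolist(),c["tool_from_camera"].round(4).tolist())
E
```

```text
pics
{'t': 0.0, 'qpos': array([ 1.27811284,  0.32181262, -0.07004574,  1.45168951,  0.02256484,
        1.3707904 , -0.05690722]), 'dq': array([-2.06728266e-03, -1.79162532e-04,  6.25419607e-05,  6.48004432e-04,
        2.97441493e-04,  1.68625312e-03,  5.40052194e-04]), 'tau': array([-1.30534745e-04, -4.93580031e+01, -3.82163404e-01, -3.14335334e+01,
        1.30221641e-02,  1.11934851e-02, -1.04675036e-05]), 'ee_pos': array([ 0.19607385, -0.61915285,  0.23022264]), 'eef_rot': array([-0.69867489, -0.1086964 ,  0.6989353 , -0.10736828]), 'wrist_force': array([0.19520386, 0.83545503, 0.01977271]), 'torque': array([-0.023796  , -0.07896226,  0.0046135 ]), 'gripper_width': 0.08536567775997486} 0.0187
scene [[425.73, 0.0, 253.61], [0.0, 425.73, 201.02], [0.0, 0.0, 1.0]] [[0.7878, 0.4036, -0.4653, 1.0168], [0.6159, -0.5243, 0.588, -0.5577], [-0.0066, -0.7498, -0.6616, 0.6839], [0.0, 0.0, 0.0, 1.0]]
top [[411.17, 0.0, 252.83], [0.0, 411.17, 200.66], [0.0, 0.0, 1.0]] [[0.0133, -0.9877, 0.156, 0.4028], [-0.9998, -0.0109, 0.0164, -0.0022], [-0.0145, -0.1562, -0.9876, 1.1226], [0.0, 0.0, 0.0, 1.0]]
[[289.38114537672175, 0.0, 256.80171154754004], [0.0, 289.38114537672175, 188.63769062271342], [0.0, 0.0, 1.0]] [[-0.0001, -0.3043, 0.9526, -0.143], [1.0, -0.0006, -0.0001, 0.0008], [0.0006, 0.9526, 0.3043, -0.0785], [0.0, 0.0, 0.0, 1.0]]
```

View pics/scene0.png

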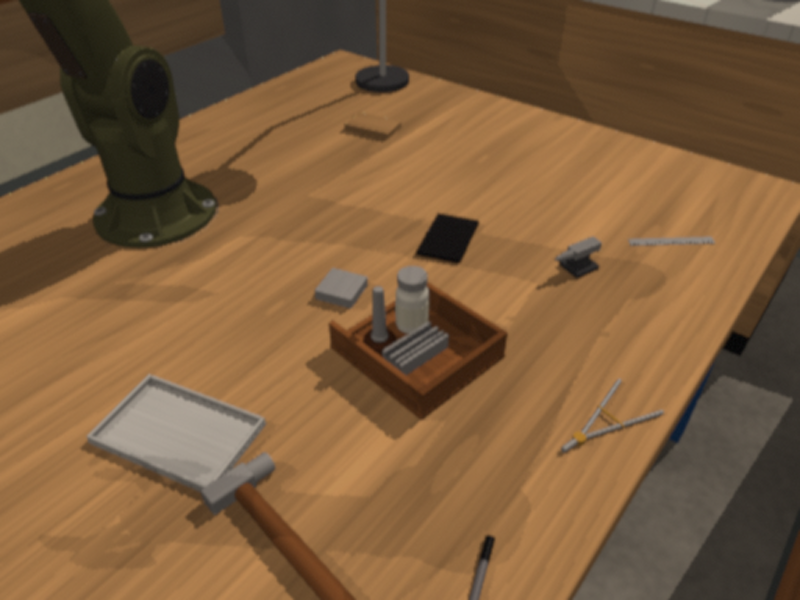

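View pics/top0.png

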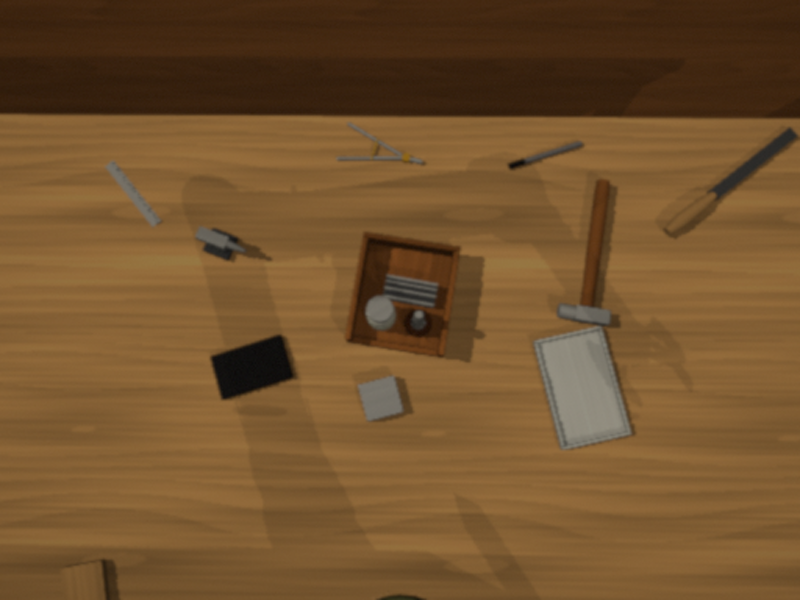

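View pics/wrist0.png

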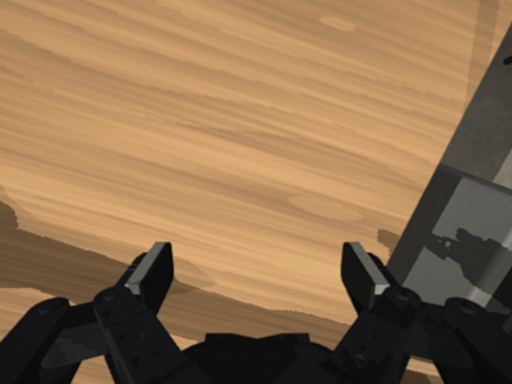

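The scene picture shows the tool tray at about (420,345) with the jar (412,300), cone (378,315) and block (415,345). In the top picture, the jar is left of the cone in front of the block, with the pad at (252,367) and the side tray at (583,388). I'll zoom in to measure.

```bash
python3 - <<'E'
from cell import manip
import cv2,numpy as np
c=manip.capture("top")["color"][:,:,::-1]
def crop(im,x0,y0,x1,y1,k,n):
    cv2.imwrite(n,cv2.resize(im[y0:y1,x0:x1],None,fx=k,fy=k,interpolation=cv2.INTER_CUBIC))
crop(c,215,140,305,235,6,"pics/t_tray.png")
crop(c,125,205,265,275,5,"pics/t_pad.png")
crop(c,330,180,415,295,5,"pics/t_side.png")
s=manip.capture("scene")["color"][:,:,::-1]
crop(s,195,165,335,270,5,"pics/s_tray.png")
crop(s,50,130,330,330,2.8,"pics/s_all.png")
E
```

```text
(no output)
```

View pics/t_tray.png

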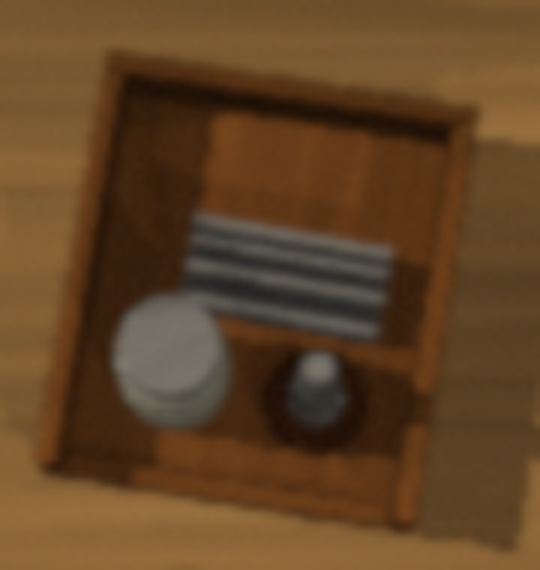

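View pics/t_pad.png

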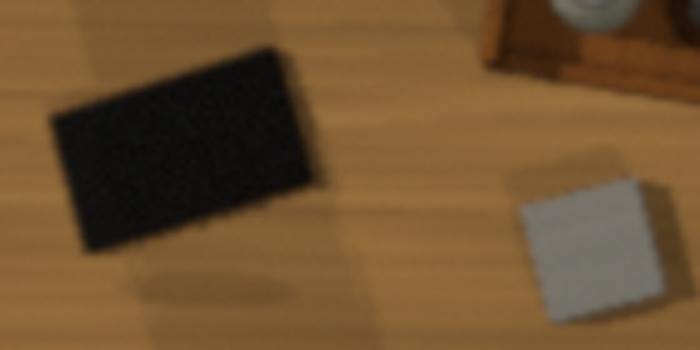

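View pics/t_side.png

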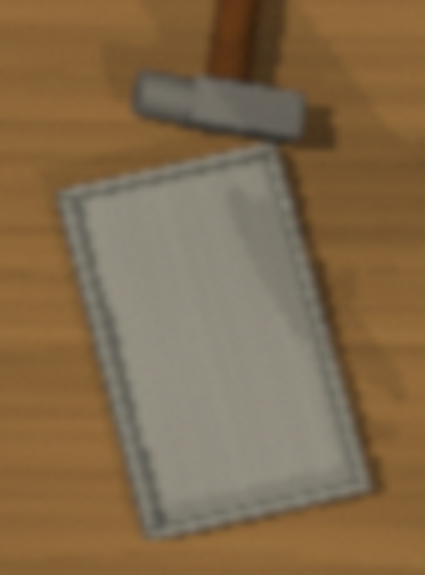

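View pics/s_tray.png

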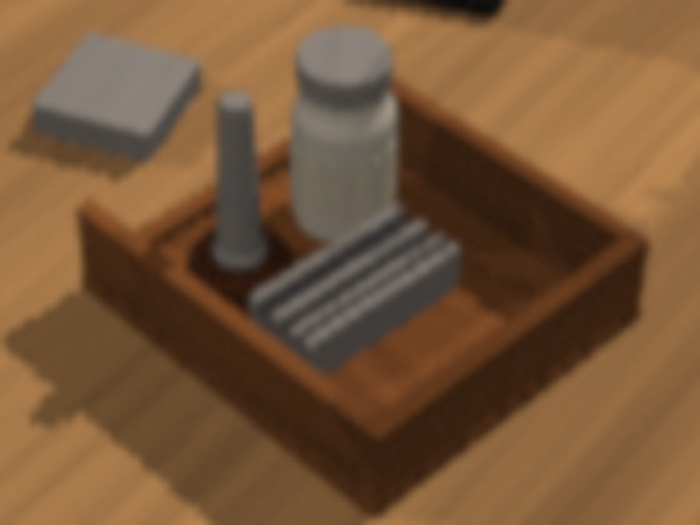

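```bash
cat > fit.py <<'E'
import numpy as np
from scipy.optimize import least_squares
TK=np.array([[411.17,0,252.83],[0,411.17,200.66],[0,0,1]])
TM=np.array([[0.0133,-0.9877,0.156,0.4028],[-0.9998,-0.0109,0.0164,-0.0022],[-0.0145,-0.1562,-0.9876,1.1226],[0,0,0,1]])
SK=np.array([[425.73,0,253.61],[0,425.73,201.02],[0,0,1]])
SM=np.array([[0.7878,0.4036,-0.4653,1.0168],[0.6159,-0.5243,0.588,-0.5577],[-0.0066,-0.7498,-0.6616,0.6839],[0,0,0,1]])
CAM={'t':(TK,TM),'s':(SK,SM)}
def proj(cam,P):
    K,M=CAM[cam]; p=M[:3,:3].T@(np.asarray(P,float)-M[:3,3]); p=K@p; return p[:2]/p[2]
def unp(cam,uv,z):
    K,M=CAM[cam]; d=M[:3,:3]@np.linalg.inv(K)@np.array([uv[0],uv[1],1.]); s=(z-M[2,3])/d[2]; return M[:3,3]+s*d
def px(x0,y0,k,p): return np.array([x0+(p[0]+.5)/k-.5,y0+(p[1]+.5)/k-.5])
def fit(obs,x0):
    "obs list (cam,uv,(lx,ly,z))"
    def r(v):
        c,s=np.cos(v[2]),np.sin(v[2]); o=[]
        for cam,uv,L in obs:
            o+=list(proj(cam,(v[0]+c*L[0]-s*L[1],v[1]+s*L[0]+c*L[1],L[2]))-uv)
        return o
    a=least_squares(r,x0,loss='soft_l1'); return a.x,np.array(r(a.x)).reshape(-1,2)
E
cat > m1.py <<'E'
from fit import *
T=lambda p:px(215,140,6,p); S=lambda p:px(195,165,5,p); P=lambda p:px(125,205,5,p); R=lambda p:px(330,180,5,p); A=lambda p:px(0,0,1.5625,p)
np.set_printoptions(precision=4,suppress=True)
def show(n,obs,x0,two=True):
    for sel in ('ts','t','s'):
        o=[q for q in obs if q[0] in sel]
        if len(o)<2: continue
        v,r=fit(o,x0); print(n,sel,v[:2],"yaw",np.degrees(v[2]).round(2),"res",np.abs(r).max().round(2), np.linalg.norm(r,axis=1).round(1))
w=.05
show('tray',[('t',T((108,52)),(.095,.085,w)),('t',T((478,110)),(.095,-.085,w)),('t',T((42,470)),(-.095,.085,0)),('t',T((410,527)),(-.095,-.085,0)),
 ('s',S((648,240)),(.095,.085,w)),('s',S((380,440)),(.095,-.085,w)),('s',S((83,205)),(-.095,-.085,w)),('s',S((375,515)),(.095,-.085,0))],(.55,0,0))
h=.033
show('block',[('t',T((195,212)),(.02,.045,h)),('t',T((395,246)),(.02,-.045,h)),('t',T((380,340)),(-.02,-.045,h)),
 ('s',S((403,207)),(-.02,.045,h)),('s',S((461,243)),(.02,.045,h)),('s',S((318,347)),(.02,-.045,h)),('s',S((250,297)),(-.02,-.045,h))],(.55,0,0))
show('pad',[('t',P((50,117)),(.04,.065,.01)),('t',P((272,47)),(.04,-.065,.01)),('t',P((315,182)),(-.04,-.065,.01)),('t',P((90,252)),(-.04,.065,.01)),
 ('s',A((478,218)),(.04,.065,.01)),('s',A((460,262)),(.04,-.065,.01)),('s',A((417,254)),(-.04,-.065,.01)),('s',A((438,214)),(-.04,.065,.01))],(.5,.3,.2))
show('side',[('t',R((60,190)),(.095,.06,.014)),('t',R((275,147)),(.095,-.06,.014)),('t',R((378,488)),(-.095,-.06,.014)),('t',R((150,538)),(-.095,.06,.014)),
 ('s',A((265,422)),(.095,.06,.014)),('s',A((150,377)),(-.095,.06,.014)),('s',A((90,438)),(-.095,-.06,.014))],(.5,-.3,.2))
show('jar',[('t',T((168,346)),(0,0,.103)),('s',S((345,60)),(0,0,.103))],(.5,0,0))
show('cone',[('t',T((320,367)),(0,0,.113)),('s',S((236,98)),(0,0,.113)),('t',T((314,401)),(0,0,.024))],(.5,0,0))
E
python3 m1.py
```

```text
tray ts [0.6107 0.0035] yaw -8.82 res 1.26 [1.1 0.8 0.5 1.2 1.4 0.5 1.2 1. ]
tray t [0.6106 0.0033] yaw -8.67 res 1.15 [1.  0.9 0.6 1.2]
tray s [0.6112 0.0041] yaw -9.16 res 1.62 [1.7 0.5 0.8 0.9]
block ts [ 0.6181 -0.0094] yaw -9.52 res 1.21 [0.3 0.3 1.2 1.1 0.9 0.8 0.4]
block t [ 0.6173 -0.0097] yaw -9.82 res 0.85 [0.5 0.5 0.9]
block s [ 0.6185 -0.0091] yaw -9.2 res 0.78 [1.  0.9 0.4 0.7]
pad ts [0.4843 0.2639] yaw 19.12 res 1.68 [0.6 1.6 0.9 0.8 1.1 1.2 2.  1.5]
pad t [0.4831 0.2643] yaw 18.68 res 1.01 [0.6 1.2 0.5 1.2]
pad s [0.4875 0.2606] yaw 19.76 res 1.79 [1.9 1.  0.8 1. ]
side ts [ 0.4575 -0.3061] yaw 13.35 res 2.59 [0.8 1.8 0.9 0.7 2.6 2.  2.7]
side t [ 0.4557 -0.3053] yaw 13.51 res 1.11 [0.2 1.1 1.  0.7]
side s [ 0.4613 -0.3089] yaw 12.39 res 2.56 [0.6 0.9 2.6]
jar ts [0.5731 0.0395] yaw 0.0 res 1.16 [0.6 1.2]
cone ts [ 0.5619 -0.0227] yaw 0.0 res 0.32 [0.2 0.1 0.4]
cone t [ 0.5618 -0.0226] yaw 0.0 res 0.28 [0.3 0.3]
```

```bash
cat > h.py <<'E'
import numpy as np, cv2
from scipy.spatial.transform import Rotation as Ro
from cell import manip
np.set_printoptions(precision=4,suppress=True)
def Rd(yaw_y):
    "tool x down, tool y along heading yaw_y (deg)"
    a=np.radians(yaw_y); y=np.array([np.cos(a),np.sin(a),0]); x=np.array([0,0,-1.]); return np.c_[x,y,np.cross(x,y)]
def st(p=True):
    s=manip.observe(); R=Ro.from_quat(s["eef_rot"]).as_matrix(); y=R[:,1]
    if p: print("t%.2f pos"%s["t"],s["ee_pos"].round(4),"yhead %.2f tilt %.2f"%(np.degrees(np.arctan2(y[1],y[0])),np.degrees(np.arccos(-R[2,0]))),"w %.4f"%s["gripper_width"],"F",s["wrist_force"].round(1),"q",s["qpos"].round(2))
    return s,R
def go(pos,yaw):
    s,R=st(); T=Rd(yaw); rv=np.degrees(Ro.from_matrix(R.T@T).as_rotvec())
    print("turn",rv.round(2),"shift after turn",(T.T@(np.array(pos)-s["ee_pos"])).round(4), "shift now",(R.T@(np.array(pos)-s["ee_pos"])).round(4))
def pic(cam,name):
    s=manip.observe(); c=manip.capture(cam); cv2.imwrite("pics/"+name+".png",c["color"][:,:,::-1]); return s,c
E
python3 - <<'E'
from h import *
go((.573,.0395,.23),-8.8); go((.573,.0395,.23),171.2)
E
```

```text
t0.25 pos [ 0.1962 -0.6194  0.2308] yhead -72.42 tilt 0.05 w 0.0852 F [-0.8  0.8 -0.4] q [ 1.28  0.32 -0.07  1.45  0.02  1.37 -0.06]
turn [-63.62  -0.03   0.05] shift after turn [ 0.0008  0.2715 -0.7088] shift now [ 0.0012 -0.5143 -0.5582]
t0.25 pos [ 0.1962 -0.6194  0.2308] yhead -72.42 tilt 0.05 w 0.0852 F [-0.8  0.8 -0.4] q [ 1.28  0.32 -0.07  1.45  0.02  1.37 -0.06]
turn [116.38   0.05   0.03] shift after turn [ 0.0008 -0.2715  0.7088] shift now [ 0.0012 -0.5143 -0.5582]
```

Request:
{"api": "carry_out", "payload": {
  "rows": [
    [[-8,0,0],[0,0,0],0.085],
    [[-8,0,0],[0,0,0],0.085],
    [[-8,0,0],[0,0,0],0.085],
    [[-8,0,0],[0,0,0],0.085],
    [[-8,0,0],[0,0,0],0.085],
    [[-8,0,0],[0,0,0],0.085],
    [[-8,0,0],[0,0,0],0.085],
    [[-7.6,0,0],[0,0,0],0.085]
  ]
}}

```text
t: 1.25
ee_pos: [0.1962, -0.6196, 0.2312]
eef_rot: [0.536, 0.461, -0.536, 0.461]
wrist_force: [0.0, 0.2, -0.2]
gripper_width: 0.085
```

Request:
{"api": "carry_out", "payload": {
  "rows": [
    [[0,0,0],[0,0.02,-0.052],0.08],
    [[0,0,0],[0,0.02,-0.052],0.08],
    [[0,0,0],[0,0.02,-0.052],0.08],
    [[0,0,0],[0,0.02,-0.052],0.08],
    [[0,0,0],[0,0.02,-0.052],0.08],
    [[0,0,0],[0,0.02,-0.052],0.08],
    [[0,0,0],[0,0.02,-0.052],0.08],
    [[0,0,0],[0,0.02,-0.052],0.08]
  ]
}}

```text
t: 2.25
ee_pos: [0.4188, -0.2315, 0.2315]
eef_rot: [-0.537, -0.46, 0.537, -0.46]
wrist_force: [0.7, 0.2, 0.6]
gripper_width: 0.0801
```

Request:
{"api": "carry_out", "payload": {
  "rows": [
    [[0,0,0],[0,0.02,-0.052],0.08],
    [[0,0,0],[0,0.02,-0.052],0.08],
    [[0,0,0],[0,0.02,-0.052],0.08],
    [[0,0,0],[0,0.02,-0.05],0.08],
    [[0,0,0],[0,0.02,-0.052],0.08],
    [[0,0,0],[0,0.01,-0.03],0.08],
    [[0,0,0],[0,0,0],0.08],
    [[0,0,0],[0,0,0],0.08]
  ]
}}

```text
t: 3.25
ee_pos: [0.5708, 0.0336, 0.231]
eef_rot: [-0.537, -0.46, 0.538, -0.46]
wrist_force: [0.0, -0.1, 0.2]
gripper_width: 0.08
```

```bash
python3 - <<'E'
from h import *
go((.573,.0395,.23),-8.8)
pic("wrist","w1")
E
```

```text
t3.25 pos [0.5708 0.0336 0.231 ] yhead -8.87 tilt 0.07 w 0.0800 F [ 0.  -0.1  0.2] q [ 0.61  0.24 -0.83  1.63  0.18  1.35 -0.4 ]
turn [-0.07  0.06  0.03] shift after turn [ 0.001   0.0013 -0.0062] shift now [ 0.001   0.0013 -0.0062]
```

View pics/w1.png

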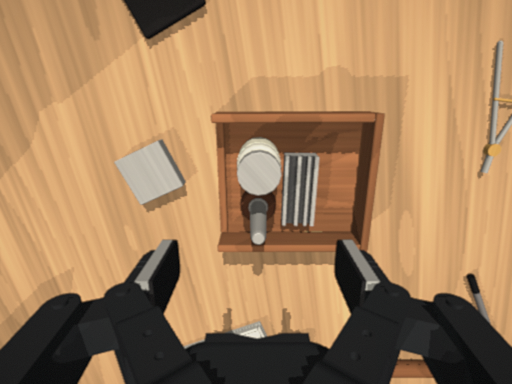

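The wrist view shows the tray upright, with the jar lid around (259,170), the cone tip (258,239) and the block's top corners (285,153) to (317,226). Zooming in to refine.

```bash
python3 - <<'E'
import cv2
im=cv2.imread("pics/w1.png")[100:262,200:390]
cv2.imwrite("pics/w1z.png",cv2.resize(im,None,fx=3.6,fy=3.6,interpolation=cv2.INTER_CUBIC))
im=cv2.resize(im,None,fx=3.6,fy=3.6)
E
```

```text
(no output)
```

View pics/w1z.png

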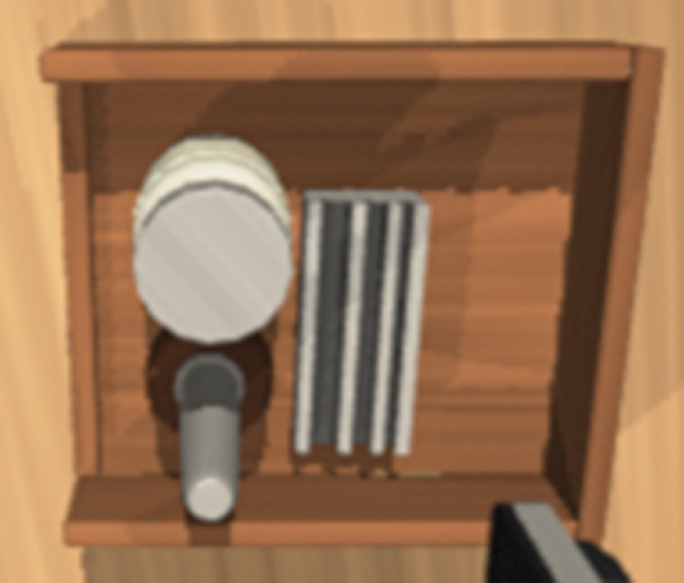

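```bash
cat > wfit.py <<'E'
from h import *
import fit
from fit import *
WK=np.array([[289.381,0,256.802],[0,289.381,188.638],[0,0,1]])
WT=np.array([[-0.0001,-0.3043,0.9526,-0.143],[1,-0.0006,-0.0001,0.0008],[0.0006,0.9526,0.3043,-0.0785],[0,0,0,1]])
def setw(pos,quat):
    M=np.eye(4); M[:3,:3]=Ro.from_quat(quat).as_matrix(); M[:3,3]=pos
    fit.CAM['w']=(WK,M@WT)
def setR(pos,R):
    M=np.eye(4); M[:3,:3]=R; M[:3,3]=pos; fit.CAM['w']=(WK,M@WT)
E
cat > m2.py <<'E'
from wfit import *
setR((.5708,.0336,.231),Rd(-8.87))
Z=lambda p:px(200,100,3.6,p)
print('jar',unp('w',Z((214,263)),.103),'cone top',unp('w',Z((211,498)),.113),'foot',unp('w',Z((210,388)),.03))
h=.033
v,r=fit.fit([('w',Z((307,201)),(-.02,.045,h)),('w',Z((430,206)),(.02,.045,h)),('w',Z((412,454)),(.02,-.045,h)),('w',Z((296,453)),(-.02,-.045,h))],(.6,0,-.15));print('block',v,np.degrees(v[2]),r.round(1).tolist())
w=.05
v,r=fit.fit([('w',Z((42,46)),(-.095,.085,w)),('w',Z((662,48)),(.095,.085,w)),('w',Z((578,543)),(.095,-.085,w)),('w',Z((66,545)),(-.095,-.085,w))],(.6,0,-.15));print('tray',v,np.degrees(v[2]),r.round(1).tolist())
E
python3 m2.py
```

```text
Traceback (most recent call last):
  File "m2.py", line 2, in <module>
    setR((.5708,.0336,.231),Rd(-8.87))
    ~~~~^^^^^^^^^^^^^^^^^^^^^^^^^^^^^^
  File "wfit.py", line 10, in setR
    M=np.eye(4); M[:3,:3]=R; M[:3,3]=pos; fit.CAM['w']=(WK,M@WT)
                                          ^^^^^^^
AttributeError: 'function' object has no attribute 'CAM'
```

```bash
sed -i 's/fit\.CAM/CAM/; s/^import fit$//' wfit.py; sed -i 's/fit\.fit/fit/' m2.py; python3 m2.py
```

```text
jar [0.575  0.0411 0.103 ] cone top [ 0.5642 -0.0228  0.113 ] foot [ 0.5643 -0.0226  0.03  ]
block [ 0.619  -0.0095 -0.1683] -9.642404574846076 [[0.4, 0.8], [-0.3, -0.2], [-0.7, -0.2], [0.5, -0.3]]
tray [ 0.6111  0.0037 -0.1579] -9.04639317930494 [[-1.7, -0.2], [1.3, -0.3], [6.2, 1.1], [-2.0, 0.3]]
```

Request:
{"api": "carry_out", "payload": {
  "rows": [
    [[0,0,0],[0,0.0024,-0.0073],0.075],
    [[0,0,0],[0.03,0,0],0.075],
    [[0,0,0],[0.03,0,0],0.075],
    [[0,0,0],[0.03,0,0],0.075],
    [[0,0,0],[0.03,0,0],0.075],
    [[0,0,0],[0.02,0,0],0.075],
    [[0,0,0],[0,0,0],0.075],
    [[0,0,0],[0,0,0],0.075]
  ]
}}

```text
t: 4.3
ee_pos: [0.5754, 0.0416, 0.0924]
eef_rot: [0.538, 0.46, -0.537, 0.46]
wrist_force: [0.6, -0.3, 0.2]
gripper_width: 0.0746
```

```bash
python3 - <<'E'
from h import *
go((.5743,.0405,.044),-8.9)
pic("wrist","w2")
E
```

```text
t4.30 pos [0.5754 0.0416 0.0924] yhead -8.83 tilt 0.10 w 0.0746 F [ 0.6 -0.3  0.2] q [ 0.55  0.38 -0.79  1.78  0.3   1.11 -0.5 ]
turn [ 0.07 -0.02 -0.1 ] shift after turn [ 0.0484 -0.0009  0.0012] shift now [ 0.0484 -0.001   0.0012]
```

View pics/w2.png

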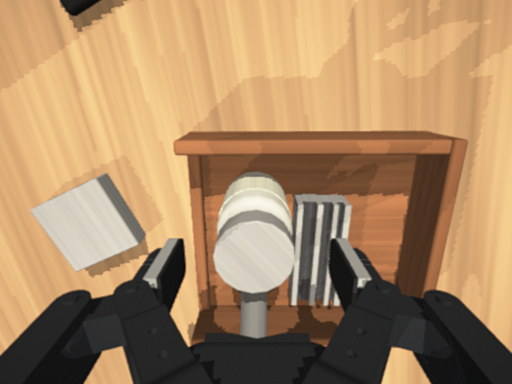

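The lid centre (254,252) sits midway between the pads (184 and 330), so I'm going down.

Request:
{"api": "carry_out", "payload": {
  "rows": [
    [[0,0,0],[0.012,-0.001,0.0012],0.075],
    [[0,0,0],[0.012,0,0],0.075],
    [[0,0,0],[0.012,0,0],0.075],
    [[0,0,0],[0.012,0,0],0.075],
    [[0,0,0],[0,0,0],0.075],
    [[0,0,0],[0,0,0],0.06],
    [[0,0,0],[0,0,0],0.052],
    [[0,0,0],[0,0,0],0.044]
  ],
  "squeeze": 30
}}

```text
t: 5.35
ee_pos: [0.5739, 0.0405, 0.0441]
eef_rot: [0.537, 0.46, -0.537, 0.46]
wrist_force: [-0.2, 0.3, 2.9]
gripper_width: 0.0471
```

Request:
{"api": "carry_out", "payload": {
  "rows": [
    [[0,0,0],[0,0,0],0.04],
    [[0,0,0],[0,0,0],0.04],
    [[0,0,0],[0,0,0],0.04],
    [[0,0,0],[0,0,0],0.04],
    [[0,0,0],[0,0,0],0.04],
    [[0,0,0],[0,0,0],0.04],
    [[0,0,0],[0,0,0],0.04],
    [[0,0,0],[0,0,0],0.04]
  ]
}}

```text
t: 6.35
ee_pos: [0.5739, 0.0405, 0.0441]
eef_rot: [0.537, 0.46, -0.537, 0.46]
wrist_force: [-0.2, 0.1, 5.7]
gripper_width: 0.0471
```

```bash
python3 - <<'E'
from h import *
st()
pic("wrist","w3")
E
```

```text
t6.35 pos [0.5739 0.0405 0.0441] yhead -8.82 tilt 0.07 w 0.0471 F [-0.2  0.1  5.7] q [ 0.52  0.44 -0.77  1.82  0.35  1.02 -0.54]
```

View pics/w3.png

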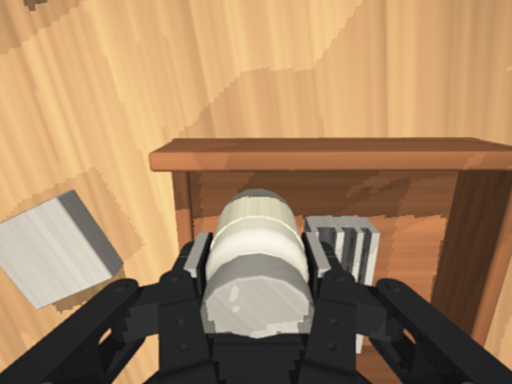

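Request:
{"api": "carry_out", "payload": {
  "rows": [
    [[0,0,0],[-0.01,0,0],0.04],
    [[0,0,0],[-0.02,0,0],0.04],
    [[0,0,0],[-0.03,0,0],0.04],
    [[0,0,0],[-0.03,0,0],0.04],
    [[0,0,0],[-0.03,0,0],0.04],
    [[0,0,0],[-0.03,0,0],0.04],
    [[0,0,0],[-0.01,0,0],0.04],
    [[0,0,0],[0,0,0],0.04]
  ]
}}

```text
t: 7.4
ee_pos: [0.5735, 0.0404, 0.2038]
eef_rot: [0.537, 0.46, -0.537, 0.46]
wrist_force: [0.6, 1.1, -2.6]
gripper_width: 0.0469
```

```bash
python3 - <<'E'
from h import *
go((.415,-.315,.2),-8.83)
E
```

```text
t7.40 pos [0.5735 0.0404 0.2038] yhead -8.82 tilt 0.07 w 0.0469 F [ 0.6  1.1 -2.6] q [ 0.6   0.27 -0.84  1.66  0.21  1.3  -0.43]
turn [ 0.01  0.01 -0.06] shift after turn [ 0.0038 -0.1021  0.3756] shift now [ 0.0038 -0.1022  0.3755]
```

Request:
{"api": "carry_out", "payload": {
  "rows": [
    [[0,0,0],[0,-0.004,0.015],0.04],
    [[0,0,0],[0,-0.008,0.03],0.04],
    [[0,0,0],[0,-0.01,0.037],0.04],
    [[0,0,0],[0,-0.01,0.037],0.04],
    [[0,0,0],[0,-0.01,0.037],0.04],
    [[0,0,0],[0,-0.01,0.037],0.04],
    [[0,0,0],[0,-0.01,0.037],0.04],
    [[0,0,0],[0,-0.01,0.037],0.04]
  ]
}}

```text
t: 8.4
ee_pos: [0.459, -0.2142, 0.202]
eef_rot: [-0.537, -0.46, 0.538, -0.459]
wrist_force: [0.5, -0.0, -1.4]
gripper_width: 0.0472
```

Request:
{"api": "carry_out", "payload": {
  "rows": [
    [[0,0,0],[0,-0.01,0.037],0.04],
    [[0,0,0],[0,-0.01,0.037],0.04],
    [[0,0,0],[0,-0.007,0.025],0.04],
    [[0,0,0],[0,-0.003,0.01],0.04],
    [[0,0,0],[0,0,0],0.04],
    [[0,0,0],[0.03,0,0],0.04],
    [[0,0,0],[0.02,0,0],0.04],
    [[0,0,0],[0,0,0],0.04]
  ]
}}

```text
t: 9.4
ee_pos: [0.4145, -0.3132, 0.1517]
eef_rot: [0.536, 0.462, -0.536, 0.459]
wrist_force: [0.7, -0.2, -0.9]
gripper_width: 0.0467
```

```bash
python3 - <<'E'
from h import *
go((.415,-.315,.042),-8.83)
pic("top","t4")
pic("wrist","w4")
c=cv2.imread("pics/t4.png")[170:300,320:420]
cv2.imwrite("pics/t4z.png",cv2.resize(c,None,fx=4.5,fy=4.5,interpolation=cv2.INTER_CUBIC))
E
```

```text
t9.40 pos [ 0.4145 -0.3132  0.1517] yhead -8.68 tilt 0.22 w 0.0467 F [ 0.7 -0.2 -0.9] q [ 1.13  0.14 -0.57  1.85  0.08  1.17  0.38]
turn [ 0.15 -0.15  0.17] shift after turn [0.1097 0.0008 0.0017] shift now [0.1097 0.0011 0.002 ]
```

View pics/w4.png

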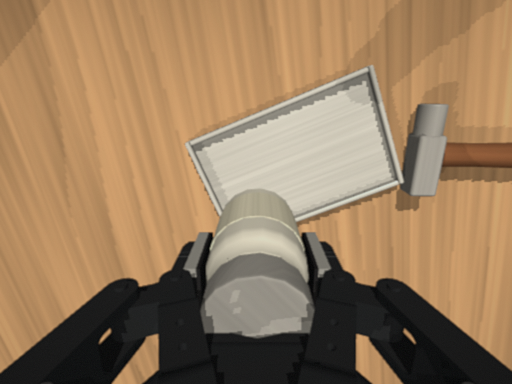

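View pics/t4z.png

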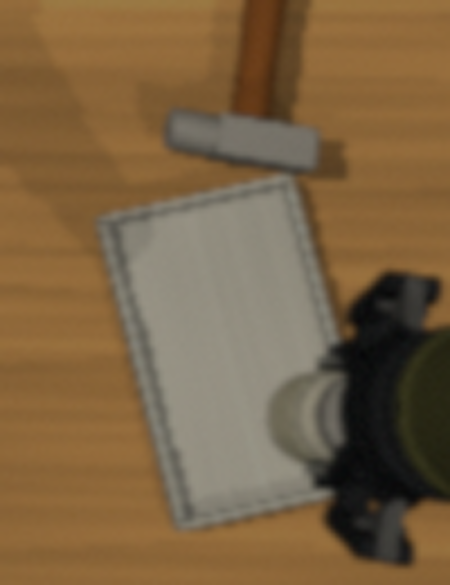

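```bash
python3 - <<'E'
from wfit import *
s,R=st(); setR(s["ee_pos"],R)
v,r=fit([('w',np.array((187,145)),(-.095,.06,.014)),('w',np.array((372,66)),(.095,.06,.014)),('w',np.array((402,183)),(.095,-.06,.014))],(.456,-.306,.23))
print(v,np.degrees(v[2]),r.round(1).tolist())
c,sn=np.cos(v[2]),np.sin(v[2])
for k in (-.042,.042): print(v[0]+c*k,v[1]+sn*k)
E
```

```text
t9.50 pos [ 0.4157 -0.3147  0.1539] yhead -8.73 tilt 0.03 w 0.0469 F [ 0.5  0.1 -0.7] q [ 1.13  0.14 -0.57  1.85  0.08  1.17  0.38]
[ 0.4571 -0.3076  0.2344] 13.43130930884296 [[-3.4, 0.1], [0.2, -0.2], [1.4, 0.5]]
0.41621931316156524 -0.31739786017291444
0.49792183707542037 -0.2978863869813299
```

Request:
{"api": "carry_out", "payload": {
  "rows": [
    [[0,0,0],[0.03,0,0.001],0.04],
    [[0,0,0],[0.03,0,0],0.04],
    [[0,0,0],[0.025,0,0],0.04],
    [[0,0,0],[0.015,0,0],0.04],
    [[0,0,0],[0.005,0,0],0.04],
    [[0,0,0],[0.002,0,0],0.04],
    [[0,0,0],[0,0,0],0.04],
    [[0,0,0],[0,0,0],0.04]
  ]
}}

```text
t: 10.5
ee_pos: [0.4152, -0.3168, 0.047]
eef_rot: [-0.537, -0.46, 0.537, -0.46]
wrist_force: [0.2, 0.6, -0.8]
gripper_width: 0.0472
```

```bash
python3 - <<'E'
from h import *
go((.4155,-.3155,.0412),-8.83)
E
```

```text
t10.50 pos [ 0.4152 -0.3168  0.047 ] yhead -8.83 tilt 0.07 w 0.0472 F [ 0.2  0.6 -0.8] q [ 1.1   0.27 -0.55  1.95  0.17  0.96  0.31]
turn [ 0.    0.05 -0.05] shift after turn [ 0.0058  0.0001 -0.0014] shift now [ 0.0058  0.0001 -0.0014]
```

Request:
{"api": "carry_out", "payload": {
  "rows": [
    [[0,0,0],[0.003,0,0],0.04],
    [[0,0,0],[0.002,0,0],0.04],
    [[0,0,0],[0.0008,0,0],0.04],
    [[0,0,0],[0,0,0],0.04],
    [[0,0,0],[0,0,0],0.048],
    [[0,0,0],[0,0,0],0.05],
    [[0,0,0],[0,0,0],0.055],
    [[0,0,0],[0,0,0],0.062]
  ]
}}

```text
t: 11.5
ee_pos: [0.4148, -0.3165, 0.0404]
eef_rot: [0.537, 0.46, -0.537, 0.46]
wrist_force: [0.3, 0.9, 0.2]
gripper_width: 0.062
```

Request:
{"api": "carry_out", "payload": {
  "rows": [
    [[0,0,0],[0,0,0],0.07],
    [[0,0,0],[-0.01,0,0],0.07],
    [[0,0,0],[-0.02,0,0],0.07],
    [[0,0,0],[-0.04,0,0],0.07],
    [[0,0,0],[-0.05,0,0],0.07],
    [[0,0,0],[-0.05,0,0],0.07],
    [[0,0,0],[-0.01,0,0],0.07],
    [[0,0,0],[0,0,0],0.07]
  ]
}}

```text
t: 12.5
ee_pos: [0.415, -0.3166, 0.2213]
eef_rot: [-0.537, -0.459, 0.537, -0.461]
wrist_force: [-0.0, -0.3, -1.3]
gripper_width: 0.0704
```

```bash
python3 - <<'E'
from h import *
go((.5635,-.0227,.22),-8.83)
pic("wrist","w5")
E
```

```text
t12.50 pos [ 0.415  -0.3166  0.2213] yhead -8.82 tilt 0.10 w 0.0704 F [-0.  -0.3 -1.3] q [ 1.15  0.08 -0.57  1.76  0.05  1.31  0.41]
turn [ 0.01  0.07 -0.07] shift after turn [ 0.0013  0.1016 -0.3133] shift now [ 0.001   0.1017 -0.3132]
```

View pics/w5.png

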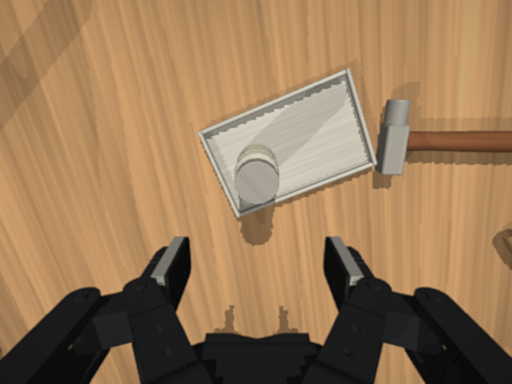

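The jar stands upright in the side tray, lid at (257,183). Now the cone.

Request:
{"api": "carry_out", "payload": {
  "rows": [
    [[0,0,0],[0,0.008,-0.024],0.07],
    [[0,0,0],[0,0.014,-0.044],0.07],
    [[0,0,0],[0,0.014,-0.044],0.06],
    [[0,0,0],[0,0.014,-0.044],0.06],
    [[0,0,0],[0,0.014,-0.044],0.06],
    [[0,0,0],[0,0.014,-0.044],0.06],
    [[0,0,0],[0,0.014,-0.044],0.06],
    [[0,0,0],[0,0.009,-0.025],0.06]
  ]
}}

```text
t: 13.55
ee_pos: [0.562, -0.0195, 0.2185]
eef_rot: [-0.536, -0.462, 0.537, -0.46]
wrist_force: [0.5, 0.2, 0.3]
gripper_width: 0.0599
```

Request:
{"api": "carry_out", "payload": {
  "rows": [
    [[0,0,0],[0,0,0],0.06],
    [[0,0,0],[0.02,0,0],0.06],
    [[0,0,0],[0.03,0,0],0.06],
    [[0,0,0],[0.02,0,0],0.06],
    [[0,0,0],[0,0,0],0.06],
    [[0,0,0],[0,0,0],0.06],
    [[0,0,0],[0,0,0],0.06],
    [[0,0,0],[0,0,0],0.06]
  ]
}}

```text
t: 14.55
ee_pos: [0.5631, -0.0227, 0.1513]
eef_rot: [0.537, 0.46, -0.537, 0.461]
wrist_force: [0.2, -0.5, -1.3]
gripper_width: 0.0598
```

```bash
python3 - <<'E'
from h import *
go((.5635,-.0227,.052),-8.83)
pic("wrist","w6")
E
```

```text
t14.55 pos [ 0.5631 -0.0227  0.1513] yhead -8.82 tilt 0.09 w 0.0598 F [ 0.2 -0.5 -1.3] q [ 0.7   0.28 -0.82  1.75  0.22  1.2  -0.33]
turn [ 0.01  0.01 -0.09] shift after turn [ 0.0993  0.0004 -0.0001] shift now [ 0.0993  0.0002 -0.0001]
```

View pics/w6.png

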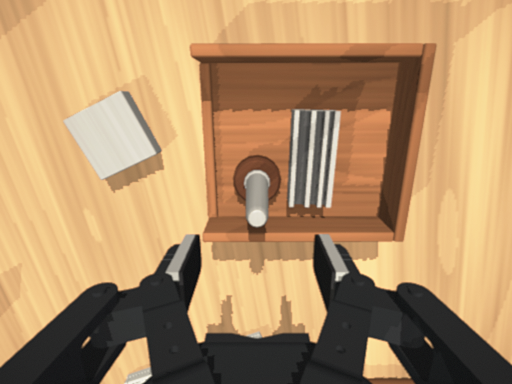

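```bash
python3 - <<'E'
import cv2
im=cv2.imread("pics/w6.png")[85:255,185:385]
cv2.imwrite("pics/w6z.png",cv2.resize(im,None,fx=3.5,fy=3.5,interpolation=cv2.INTER_CUBIC))
E
```

```text
(no output)
```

View pics/w6z.png

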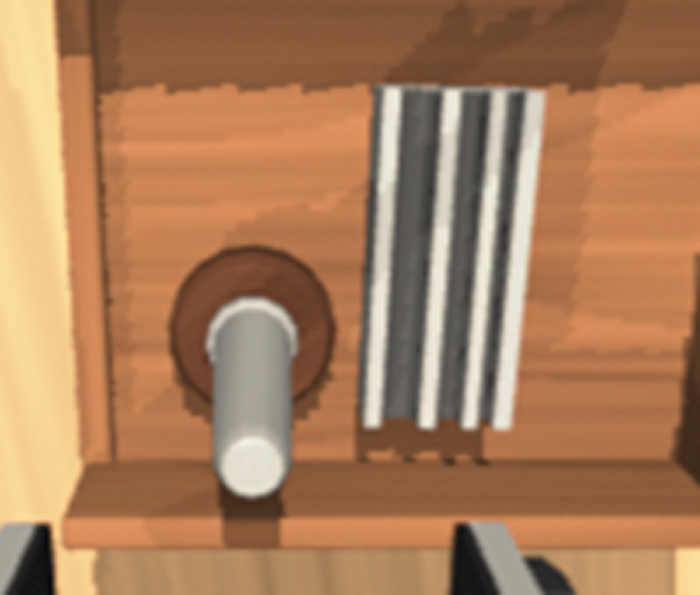

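```bash
python3 - <<'E'
from wfit import *
setR((.5631,-.0227,.1513),Rd(-8.82))
Z=lambda p:px(185,85,3.5,p)
print('cone top',unp('w',Z((252,467)),.113),'foot',unp('w',Z((252,326)),.024))
h=.033
v,r=fit([('w',Z((382,88)),(-.02,.045,h)),('w',Z((546,92)),(.02,.045,h)),('w',Z((513,429)),(.02,-.045,h)),('w',Z((363,429)),(-.02,-.045,h))],(.6,0,-.15));print('block',v,np.degrees(v[2]),r.round(1).tolist())
E
```

```text
cone top [ 0.5637 -0.0232  0.113 ] foot [ 0.5642 -0.0196  0.024 ]
block [ 0.6186 -0.0096 -0.17  ] -9.738653494523778 [[0.5, 0.5], [-0.6, 0.0], [-0.7, -0.1], [0.8, -0.7]]
```

Request:
{"api": "carry_out", "payload": {
  "rows": [
    [[0,0,0],[0.025,0.0006,0],0.055],
    [[0,0,0],[0.03,0,0],0.055],
    [[0,0,0],[0.025,0,0],0.055],
    [[0,0,0],[0.015,0,0],0.055],
    [[0,0,0],[0.003,0,0],0.055],
    [[0,0,0],[0,0,0],0.055],
    [[0,0,0],[0,0,0],0.045],
    [[0,0,0],[0,0,0],0.035]
  ],
  "squeeze": 40
}}

```text
t: 15.6
ee_pos: [0.5637, -0.0229, 0.0532]
eef_rot: [0.537, 0.46, -0.537, 0.46]
wrist_force: [0.1, 0.7, -0.4]
gripper_width: 0.0351
```

Request:
{"api": "carry_out", "payload": {
  "rows": [
    [[0,0,0],[0,0,0],0.028],
    [[0,0,0],[0,0,0],0.022],
    [[0,0,0],[0,0,0],0.018],
    [[0,0,0],[0,0,0],0.014],
    [[0,0,0],[0,0,0],0.01],
    [[0,0,0],[0,0,0],0.01],
    [[0,0,0],[0,0,0],0.01],
    [[0,0,0],[0,0,0],0.01]
  ]
}}

```text
t: 16.6
ee_pos: [0.5632, -0.0228, 0.0528]
eef_rot: [-0.537, -0.46, 0.537, -0.46]
wrist_force: [-1.5, -0.9, 5.7]
gripper_width: 0.0173
```

```bash
python3 - <<'E'
from h import *
st()
pic("wrist","w7")
E
```

```text
t16.60 pos [ 0.5632 -0.0228  0.0528] yhead -8.82 tilt 0.02 w 0.0173 F [-1.5 -0.9  5.7] q [ 0.65  0.4  -0.77  1.84  0.32  1.03 -0.41]
```

View pics/w7.png

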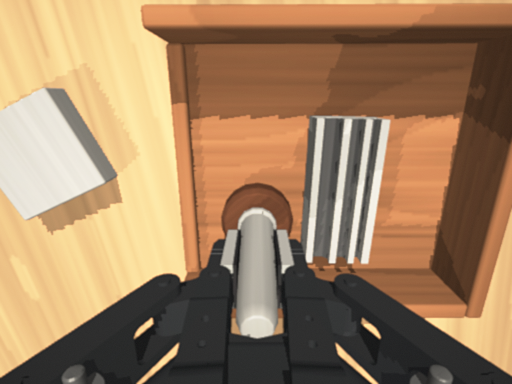

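Request:
{"api": "carry_out", "payload": {
  "rows": [
    [[0,0,0],[-0.01,0,0],0.01],
    [[0,0,0],[-0.02,0,0],0.01],
    [[0,0,0],[-0.03,0,0],0.01],
    [[0,0,0],[-0.03,0,0],0.01],
    [[0,0,0],[-0.03,0,0],0.01],
    [[0,0,0],[-0.01,0,0],0.01],
    [[0,0,0],[0,0,0],0.01],
    [[0,0,0],[0,-0.001,0.015],0.01]
  ]
}}

```text
t: 17.65
ee_pos: [0.559, -0.0365, 0.1814]
eef_rot: [-0.536, -0.462, 0.537, -0.46]
wrist_force: [0.0, 0.0, -1.7]
gripper_width: 0.0172
```

Request:
{"api": "carry_out", "payload": {
  "rows": [
    [[0,0,0],[0,-0.0025,0.03],0.01],
    [[0,0,0],[0,-0.003,0.037],0.01],
    [[0,0,0],[0,-0.003,0.037],0.01],
    [[0,0,0],[0,-0.003,0.037],0.01],
    [[0,0,0],[0,-0.003,0.037],0.01],
    [[0,0,0],[0,-0.003,0.037],0.01],
    [[0,0,0],[0,-0.003,0.033],0.01],
    [[0,0,0],[0,-0.001,0.018],0.01]
  ]
}}

```text
t: 18.65
ee_pos: [0.4955, -0.2999, 0.181]
eef_rot: [-0.537, -0.46, 0.538, -0.458]
wrist_force: [0.6, -0.2, -2.3]
gripper_width: 0.0178
```

```bash
python3 - <<'E'
from h import *
go((.498,-.297,.05),-8.83)
pic("wrist","w8")
E
```

```text
t18.65 pos [ 0.4955 -0.2999  0.181 ] yhead -9.04 tilt 0.16 w 0.0178 F [ 0.6 -0.2 -2.3] q [ 1.07  0.27 -0.67  1.68  0.17  1.26  0.21]
turn [-0.21 -0.02  0.16] shift after turn [ 0.131   0.002  -0.0032] shift now [ 0.1309  0.0023 -0.0032]
```

View pics/w8.png

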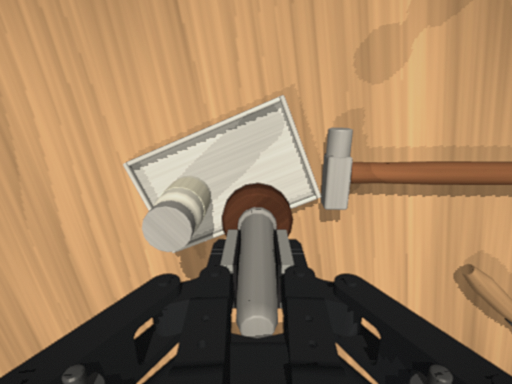

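Request:
{"api": "carry_out", "payload": {
  "rows": [
    [[0,0,0],[0.02,0.002,-0.0032],0.01],
    [[0,0,0],[0.03,0,0],0.01],
    [[0,0,0],[0.03,0,0],0.01],
    [[0,0,0],[0.025,0,0],0.01],
    [[0,0,0],[0.015,0,0],0.01],
    [[0,0,0],[0.006,0,0],0.01],
    [[0,0,0],[0,0,0],0.01],
    [[0,0,0],[0,0,0],0.01]
  ]
}}

```text
t: 19.7
ee_pos: [0.5011, -0.2944, 0.0575]
eef_rot: [0.537, 0.459, -0.537, 0.461]
wrist_force: [-0.3, 0.3, -2.2]
gripper_width: 0.0172
```

```bash
python3 - <<'E'
from h import *
go((.498,-.297,.0498),-8.83)
E
```

```text
t19.70 pos [ 0.5011 -0.2944  0.0575] yhead -8.81 tilt 0.11 w 0.0172 F [-0.3  0.3 -2.2] q [ 1.02  0.39 -0.64  1.8   0.27  1.03  0.13]
turn [ 0.02  0.05 -0.1 ] shift after turn [ 0.0077 -0.0027  0.003 ] shift now [ 0.0077 -0.0027  0.003 ]
```

Request:
{"api": "carry_out", "payload": {
  "rows": [
    [[0,0,0],[0.003,-0.0025,0.003],0.01],
    [[0,0,0],[0.003,0,0],0.01],
    [[0,0,0],[0.0015,0,0],0.01],
    [[0,0,0],[0,0,0],0.01],
    [[0,0,0],[0,0,0],0.02],
    [[0,0,0],[0,0,0],0.028],
    [[0,0,0],[0,0,0],0.035],
    [[0,0,0],[0,0,0],0.045]
  ]
}}

```text
t: 20.7
ee_pos: [0.4975, -0.2966, 0.0489]
eef_rot: [0.537, 0.46, -0.537, 0.46]
wrist_force: [0.2, 0.6, -0.7]
gripper_width: 0.0447
```

```bash
python3 - <<'E'
from h import *
go((.498,-.297,.18),-8.83)
E
```

```text
t20.70 pos [ 0.4975 -0.2966  0.0489] yhead -8.82 tilt 0.01 w 0.0447 F [ 0.2  0.6 -0.7] q [ 1.02  0.4  -0.63  1.81  0.28  1.02  0.13]
turn [ 0.01 -0.01 -0.01] shift after turn [-0.1311  0.0005  0.0003] shift now [-0.1311  0.0006  0.0003]
```

Request:
{"api": "carry_out", "payload": {
  "rows": [
    [[0,0,0],[-0.01,0,0],0.05],
    [[0,0,0],[-0.02,0,0],0.05],
    [[0,0,0],[-0.04,0,0],0.05],
    [[0,0,0],[-0.04,0,0],0.05],
    [[0,0,0],[-0.04,0,0],0.05],
    [[0,0,0],[-0.03,0,0],0.05],
    [[0,0,0],[0,0,0],0.06],
    [[0,0,0],[0,0,0],0.07]
  ]
}}

```text
t: 21.7
ee_pos: [0.4972, -0.2966, 0.2293]
eef_rot: [-0.537, -0.46, 0.537, -0.46]
wrist_force: [-0.7, 0.1, 0.3]
gripper_width: 0.0703
```

```bash
python3 - <<'E'
from h import *
go((.6187,-.0095,.2),-9.6)
pic("wrist","w9")
E
```

```text
t21.70 pos [ 0.4972 -0.2966  0.2293] yhead -8.82 tilt 0.03 w 0.0703 F [-0.7  0.1  0.3] q [ 1.08  0.23 -0.68  1.62  0.15  1.35  0.22]
turn [ 0.78  0.03 -0.01] shift after turn [ 0.0293  0.072  -0.3033] shift now [ 0.0292  0.0761 -0.3023]
```

View pics/w9.png

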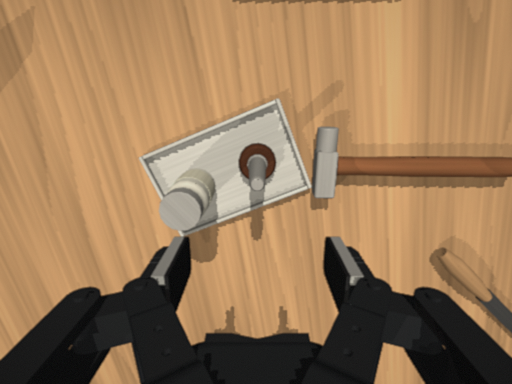

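Jar and cone both stand flat in the side tray (lid at 182,210, cone foot at 257,160). Now the block.

Request:
{"api": "carry_out", "payload": {
  "rows": [
    [[0.8,0,0],[0,0,0],0.07],
    [[0,0,0],[0,0.007,-0.03],0.07],
    [[0,0,0],[0,0.011,-0.045],0.07],
    [[0,0,0],[0,0.011,-0.046],0.07],
    [[0,0,0],[0,0.011,-0.046],0.07],
    [[0,0,0],[0,0.011,-0.046],0.07],
    [[0,0,0],[0,0.011,-0.045],0.07],
    [[0,0,0],[0,0.008,-0.03],0.07]
  ]
}}

```text
t: 22.75
ee_pos: [0.6146, -0.0215, 0.2282]
eef_rot: [-0.54, -0.458, 0.54, -0.456]
wrist_force: [-0.3, -0.0, 0.5]
gripper_width: 0.0701
```

Request:
{"api": "carry_out", "payload": {
  "rows": [
    [[0,0,0],[0.02,0.002,-0.015],0.065],
    [[0,0,0],[0.03,0,0],0.065],
    [[0,0,0],[0.03,0,0],0.065],
    [[0,0,0],[0.03,0,0],0.065],
    [[0,0,0],[0.02,0,0],0.065],
    [[0,0,0],[0,0,0],0.065],
    [[0,0,0],[0,0,0],0.065],
    [[0,0,0],[0,0,0],0.065]
  ]
}}

```text
t: 23.75
ee_pos: [0.6199, -0.01, 0.1003]
eef_rot: [0.541, 0.456, -0.54, 0.457]
wrist_force: [0.5, -0.1, -0.2]
gripper_width: 0.065
```

```bash
python3 - <<'E'
from h import *
go((.6187,-.0095,.012),-9.6)
pic("wrist","w10")
E
```

```text
t23.75 pos [ 0.6199 -0.01    0.1003] yhead -9.63 tilt 0.13 w 0.0650 F [ 0.5 -0.1 -0.2] q [ 0.59  0.46 -0.78  1.66  0.35  1.16 -0.45]
turn [-0.03 -0.   -0.13] shift after turn [ 0.0883 -0.0013 -0.0003] shift now [ 0.0883 -0.0015 -0.0003]
```

View pics/w10.png

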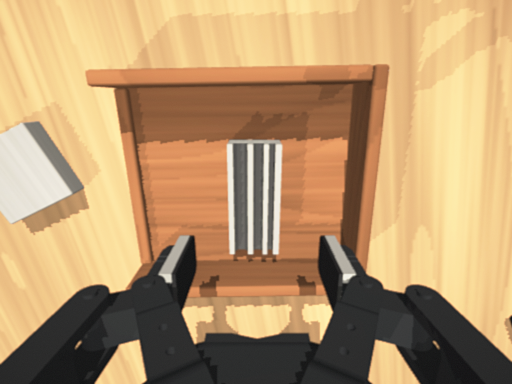

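Request:
{"api": "carry_out", "payload": {
  "rows": [
    [[0,0,0],[0.025,-0.0013,0],0.065],
    [[0,0,0],[0.025,0,0],0.065],
    [[0,0,0],[0.02,0,0],0.065],
    [[0,0,0],[0.012,0,0],0.065],
    [[0,0,0],[0.006,0,0],0.065],
    [[0,0,0],[0.003,0,0],0.065],
    [[0,0,0],[0,0,0],0.065],
    [[0,0,0],[0,0,0],0.06]
  ],
  "squeeze": 70
}}

```text
t: 24.8
ee_pos: [0.6182, -0.0098, 0.0086]
eef_rot: [0.54, 0.456, -0.54, 0.457]
wrist_force: [0.0, 0.1, 0.0]
gripper_width: 0.0601
```

```bash
python3 - <<'E'
from h import *
go((.6187,-.0095,.009),-9.6)
pic("wrist","w11")
E
```

```text
t24.80 pos [ 0.6182 -0.0098  0.0086] yhead -9.62 tilt 0.06 w 0.0601 F [0.  0.1 0. ] q [ 0.54  0.56 -0.72  1.73  0.43  1.01 -0.5 ]
turn [-0.02  0.   -0.06] shift after turn [-0.0004  0.0005 -0.0004] shift now [-0.0004  0.0005 -0.0004]
```

View pics/w11.png

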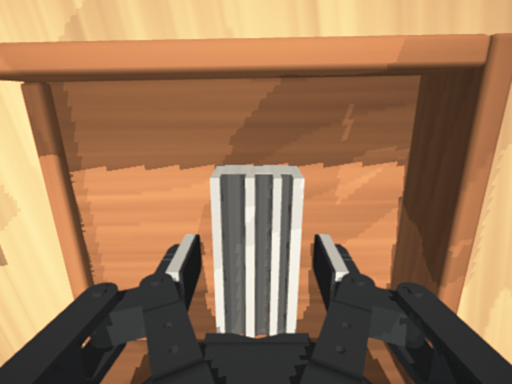

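Request:
{"api": "carry_out", "payload": {
  "rows": [
    [[0,0,0],[0,0,0],0.055],
    [[0,0,0],[0,0,0],0.05],
    [[0,0,0],[0,0,0],0.046],
    [[0,0,0],[0,0,0],0.042],
    [[0,0,0],[0,0,0],0.036],
    [[0,0,0],[0,0,0],0.03],
    [[0,0,0],[0,0,0],0.03],
    [[0,0,0],[0,0,0],0.03]
  ]
}}

```text
t: 25.85
ee_pos: [0.618, -0.0098, 0.0083]
eef_rot: [0.54, 0.456, -0.54, 0.456]
wrist_force: [-0.2, -0.2, 3.6]
gripper_width: 0.0389
```

```bash
python3 - <<'E'
from h import *
st()
pic("wrist","w12")
E
```

```text
t25.85 pos [ 0.618  -0.0098  0.0083] yhead -9.62 tilt 0.03 w 0.0389 F [-0.2 -0.2  3.6] q [ 0.54  0.57 -0.72  1.73  0.43  1.01 -0.5 ]
```

View pics/w12.png

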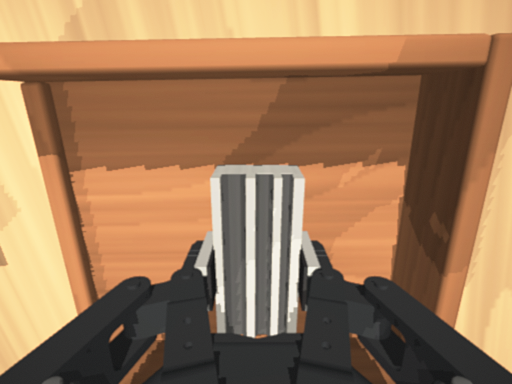

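Request:
{"api": "carry_out", "payload": {
  "rows": [
    [[0,0,0],[-0.01,0,0],0.03],
    [[0,0,0],[-0.02,0,0],0.03],
    [[0,0,0],[-0.03,0,0],0.03],
    [[0,0,0],[-0.03,0,0],0.03],
    [[0,0,0],[-0.03,0,0],0.03],
    [[0,0,0],[-0.01,0,0],0.03],
    [[0,0,0],[0,0,0],0.03],
    [[0,0,0],[0,0,0],0.03]
  ]
}}

```text
t: 26.9
ee_pos: [0.6166, -0.01, 0.1364]
eef_rot: [-0.539, -0.457, 0.541, -0.456]
wrist_force: [-0.0, 0.6, -6.7]
gripper_width: 0.0388
```

```bash
python3 - <<'E'
from h import *
go((.484,.264,.14),18.9)
pic("wrist","w13")
E
```

```text
t26.90 pos [ 0.6166 -0.01    0.1364] yhead -9.62 tilt 0.16 w 0.0388 F [-0.   0.6 -6.7] q [ 0.6   0.42 -0.79  1.63  0.32  1.22 -0.42]
turn [-28.52  -0.01   0.16] shift after turn [-0.0036 -0.0367 -0.3022] shift now [-0.0032 -0.1766 -0.248 ]
```

View pics/w13.png

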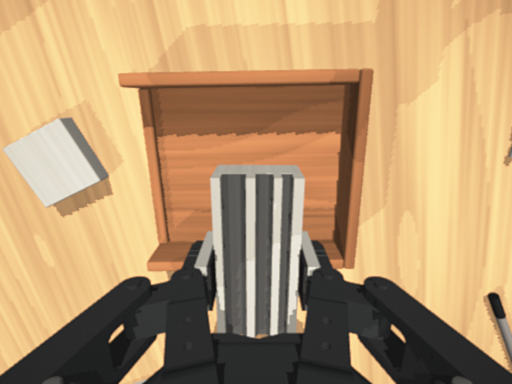

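Lifted with no slip: the block sits at the same place in the wrist image. Now turning, then crossing to the pad.

Request:
{"api": "carry_out", "payload": {
  "rows": [
    [[-6,0,0],[-0.005,0,0],0.03],
    [[-8,0,0],[0,0,0],0.03],
    [[-8,0,0],[0,0,0],0.03],
    [[-6.5,0,0],[0,0,0],0.03],
    [[0,0,0],[0,0,0],0.03],
    [[0,0,0],[0,-0.002,-0.015],0.03],
    [[0,0,0],[0,-0.004,-0.03],0.03],
    [[0,0,0],[0,-0.005,-0.04],0.03]
  ]
}}

```text
t: 27.95
ee_pos: [0.579, 0.0681, 0.1427]
eef_rot: [0.412, 0.575, -0.412, 0.575]
wrist_force: [-0.1, 1.1, -6.2]
gripper_width: 0.0389
```

Request:
{"api": "carry_out", "payload": {
  "rows": [
    [[0,0,0],[0,-0.005,-0.04],0.03],
    [[0,0,0],[0,-0.005,-0.04],0.03],
    [[0,0,0],[0,-0.005,-0.04],0.03],
    [[0,0,0],[0,-0.005,-0.04],0.03],
    [[0,0,0],[0,-0.004,-0.03],0.03],
    [[0,0,0],[0,-0.003,-0.022],0.03],
    [[0,0,0],[0,0,-0.005],0.03],
    [[0,0,0],[0,0,0],0.03]
  ]
}}

```text
t: 28.95
ee_pos: [0.4839, 0.2635, 0.1429]
eef_rot: [0.411, 0.575, -0.411, 0.576]
wrist_force: [0.2, -0.0, -6.4]
gripper_width: 0.0386
```

```bash
python3 - <<'E'
from h import *
go((.484,.264,.14),18.9)
pic("wrist","w14"); pic("top","t14")
im=cv2.imread("pics/t14.png")[180:290,100:260]
cv2.imwrite("pics/t14z.png",cv2.resize(im,None,fx=4.5,fy=4.5,interpolation=cv2.INTER_CUBIC))
E
```

```text
t28.95 pos [0.4839 0.2635 0.1429] yhead 18.89 tilt 0.05 w 0.0386 F [ 0.2 -0.  -6.4] q [ 0.33  0.33 -1.03  1.78  0.3   1.2  -0.45]
turn [-0.01  0.05  0.  ] shift after turn [ 0.0029  0.0003 -0.0004] shift now [ 0.0029  0.0003 -0.0004]
```

View pics/w14.png

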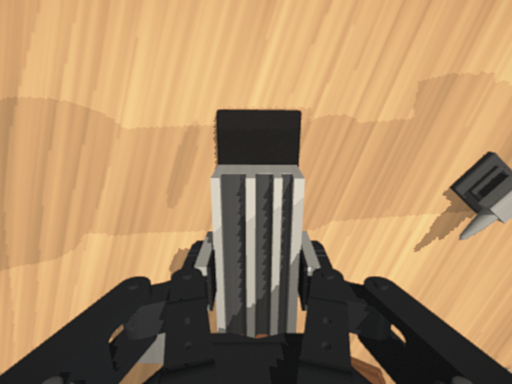

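View pics/t14z.png

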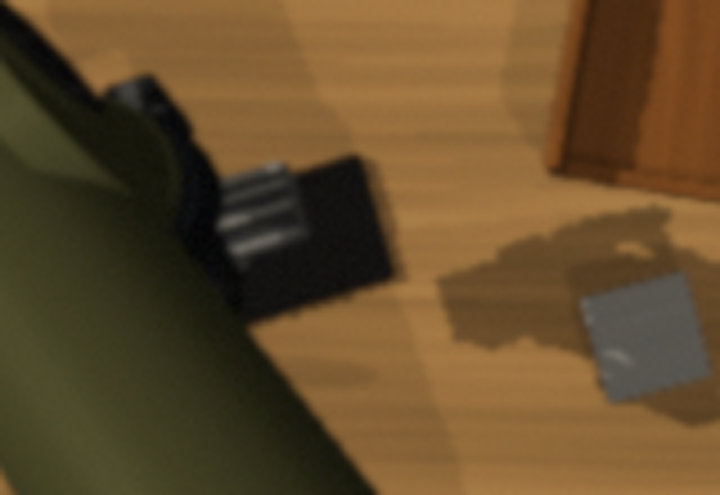

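```bash
python3 - <<'E'
import cv2
im=cv2.imread("pics/w14.png")[95:345,190:330]
cv2.imwrite("pics/w14z.png",cv2.resize(im,None,fx=4,fy=4,interpolation=cv2.INTER_CUBIC)[:600])
cv2.imwrite("pics/w14y.png",cv2.resize(im,None,fx=4,fy=4,interpolation=cv2.INTER_CUBIC)[400:])
E
```

```text
(no output)
```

View pics/w14z.png

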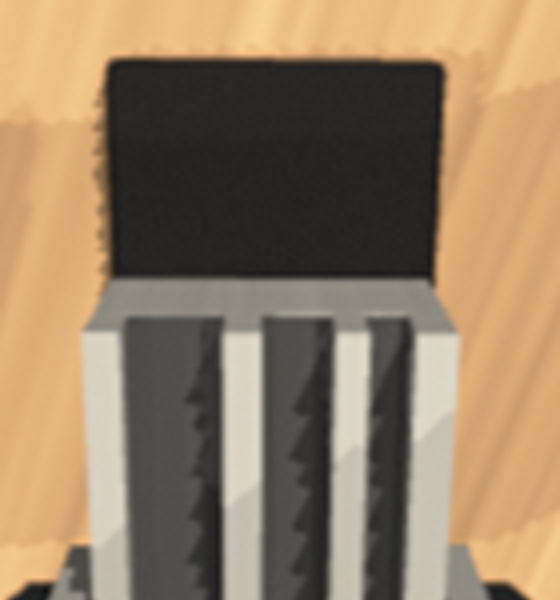

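View pics/w14y.png

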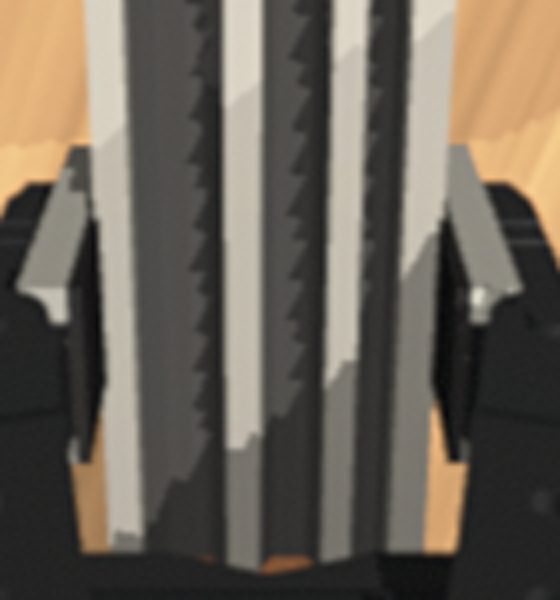

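```bash
python3 - <<'E'
from wfit import *
P=np.array((.4839,.2635,.1429)); R=Rd(18.89); setR(P,R)
Z=lambda p:px(190,95,4,p)
for n,p,z in (('topL',(84,330),P[2]+.0247),('topR',(459,330),P[2]+.0247),('botL',(112,278),P[2]-.0003),('botR',(434,278),P[2]-.0003)):
    q=unp('w',Z(p),z); print(n,(R.T@(q-P)))
for n,p in (('padL',(108,60)),('padR',(443,62)),('eL',(112,275)),('eR',(435,275))):
    q=unp('w',Z(p),.010); print(n,q,(R.T@(q-P)))
E
```

```text
topL [-0.0247 -0.0188 -0.0458]
topR [-0.0247  0.021  -0.0458]
botL [ 0.0003 -0.019  -0.0458]
botR [ 0.0003  0.0217 -0.0457]
padL [0.4281 0.3149 0.01  ] [ 0.1329 -0.0362 -0.0667]
padR [0.5012 0.3394 0.01  ] [ 0.1329  0.0409 -0.0663]
eL [0.4433 0.2667 0.01  ] [ 0.1329 -0.0374 -0.0162]
eR [0.5177 0.2922 0.01  ] [ 0.1329  0.0413 -0.0162]
```

Request:
{"api": "carry_out", "payload": {
  "rows": [
    [[0,0,0],[0.025,0.001,-0.0007],0.03],
    [[0,0,0],[0.03,0,0],0.03],
    [[0,0,0],[0.03,0,0],0.03],
    [[0,0,0],[0.025,0,0],0.03],
    [[0,0,0],[0.015,0,0],0.03],
    [[0,0,0],[0.003,0,0],0.03],
    [[0,0,0],[0,0,0],0.03],
    [[0,0,0],[0,0,0],0.03]
  ]
}}

```text
t: 30.05
ee_pos: [0.4856, 0.2651, 0.016]
eef_rot: [0.412, 0.575, -0.411, 0.576]
wrist_force: [-0.7, 0.5, -6.0]
gripper_width: 0.0389
```

```bash
python3 - <<'E'
from h import *
go((.4851,.2645,.0105),18.8)
pic("wrist","w15")
im=cv2.imread("pics/w15.png")[75:345,170:350]
cv2.imwrite("pics/w15z.png",cv2.resize(im,None,fx=3.5,fy=3.5,interpolation=cv2.INTER_CUBIC)[:600])
E
```

```text
t30.05 pos [0.4856 0.2651 0.016 ] yhead 18.87 tilt 0.11 w 0.0389 F [-0.7  0.5 -6. ] q [ 0.22  0.49 -0.92  1.89  0.47  0.99 -0.57]
turn [ 0.07  0.   -0.11] shift after turn [ 0.0055 -0.0007  0.0004] shift now [ 0.0055 -0.0007  0.0004]
```

View pics/w15z.png

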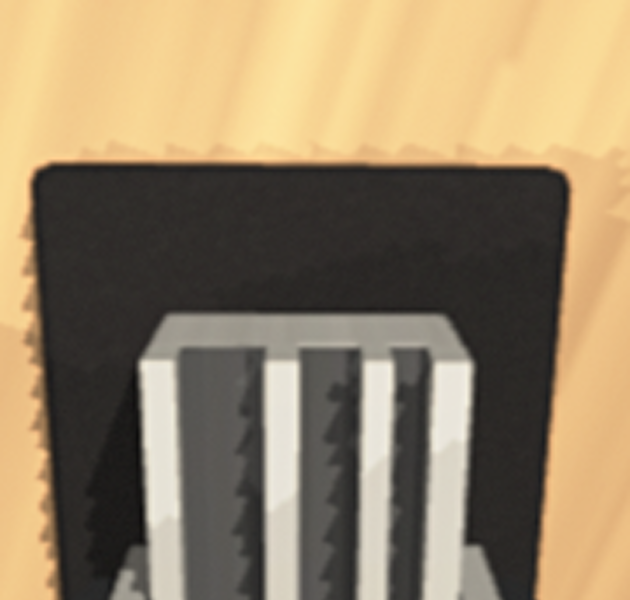

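```bash
python3 - <<'E'
from wfit import *
P=np.array((.4856,.2651,.016)); R=Rd(18.87); setR(P,R)
Z=lambda p:px(170,75,3.5,p)
for n,p,z in (('topL',(139,359),P[2]+.0247),('topR',(474,359),P[2]+.0247),('botL',(163,315),P[2]-.0003),('botR',(446,315),P[2]-.0003),
 ('padL',(33,165),.01),('padR',(570,168),.01),('eL',(59,560),.01),('eR',(540,560),.01)):
    q=unp('w',Z(p),z); print(n,(R.T@(q-P)))
E
```

```text
topL [-0.0247 -0.0193 -0.0458]
topR [-0.0247  0.0212 -0.0458]
botL [ 0.0003 -0.0198 -0.0455]
botR [ 0.0003  0.0212 -0.0455]
padL [ 0.006  -0.0383 -0.0663]
padR [ 0.006   0.0389 -0.0658]
eL [ 0.006  -0.0393 -0.0034]
eR [ 0.006   0.039  -0.0034]
```

Request:
{"api": "carry_out", "payload": {
  "rows": [
    [[0.3,0,0],[0,-0.0007,-0.0003],0.03],
    [[0,0,0],[0.002,0,0],0.03],
    [[0,0,0],[0.002,0,0],0.03],
    [[0,0,0],[0.0012,0,0],0.03],
    [[0,0,0],[0,0,0],0.03],
    [[0,0,0],[0,0,0],0.03],
    [[0,0,0],[0,0,0],0.03],
    [[0,0,0],[0,0,0],0.03]
  ]
}}

```text
t: 31.1
ee_pos: [0.4839, 0.2646, 0.0103]
eef_rot: [0.412, 0.574, -0.413, 0.574]
wrist_force: [-4.1, -3.3, 5.5]
gripper_width: 0.0388
```

```bash
python3 - <<'E'
from h import *
go((.4851,.2645,.0103),18.5)
E
```

```text
t31.10 pos [0.4839 0.2646 0.0103] yhead 18.58 tilt 0.05 w 0.0388 F [-4.1 -3.3  5.5] q [ 0.22  0.5  -0.91  1.89  0.48  0.98 -0.59]
turn [0.08 0.04 0.02] shift after turn [-0.      0.0011  0.0005] shift now [-0.      0.0011  0.0005]
```

Request:
{"api": "carry_out", "payload": {
  "rows": [
    [[0,0,0],[-0.003,0,0],0.03],
    [[0,0,0],[0,0.001,0.0003],0.03],
    [[0,0,0],[0,0,0],0.03],
    [[0,0,0],[0,0,0],0.03],
    [[0,0,0],[0,0,0],0.03],
    [[0,0,0],[0.001,0,0],0.03],
    [[0,0,0],[0.0015,0,0],0.03],
    [[0,0,0],[0,0,0],0.03]
  ]
}}

```text
t: 32.1
ee_pos: [0.4851, 0.2648, 0.0103]
eef_rot: [0.413, 0.574, -0.413, 0.574]
wrist_force: [-0.1, 0.6, -5.2]
gripper_width: 0.039
```

```bash
python3 - <<'E'
from h import *
go((.4850,.2645,.0103),18.5)
E
```

```text
t32.10 pos [0.4851 0.2648 0.0103] yhead 18.58 tilt 0.01 w 0.0390 F [-0.1  0.6 -5.2] q [ 0.22  0.5  -0.91  1.89  0.48  0.98 -0.58]
turn [ 0.08  0.   -0.01] shift after turn [ 0.     -0.0002  0.0002] shift now [ 0.     -0.0002  0.0002]
```

Request:
{"api": "carry_out", "payload": {
  "rows": [
    [[0,0,0],[0.0006,0,0],0.03],
    [[0,0,0],[0,0,0],0.03],
    [[0,0,0],[0,0,0],0.04],
    [[0,0,0],[0,0,0],0.044],
    [[0,0,0],[0,0,0],0.05],
    [[0,0,0],[0,0,0],0.056],
    [[0,0,0],[0,0,0],0.06],
    [[0,0,0],[0,0,0],0.06]
  ]
}}

```text
t: 33.1
ee_pos: [0.4851, 0.2648, 0.0097]
eef_rot: [0.413, 0.574, -0.413, 0.574]
wrist_force: [0.1, 0.2, 0.1]
gripper_width: 0.0602
```

Request:
{"api": "carry_out", "payload": {
  "rows": [
    [[0,0,0],[-0.01,0,0],0.06],
    [[0,0,0],[-0.02,0,0],0.06],
    [[0,0,0],[-0.04,0,0],0.06],
    [[0,0,0],[-0.04,0,0],0.06],
    [[0,0,0],[-0.04,0,0],0.06],
    [[0,0,0],[-0.04,0,0],0.06],
    [[0,0,0],[-0.02,0,0],0.06],
    [[0,0,0],[0,0,0],0.06]
  ]
}}

```text
t: 34.1
ee_pos: [0.4856, 0.2652, 0.2211]
eef_rot: [0.413, 0.573, -0.412, 0.575]
wrist_force: [1.0, 0.3, -0.7]
gripper_width: 0.0596
```

```bash
python3 - <<'E'
from h import *
go((.4973,-.2966,.22),-8.83)
pic("wrist","w16")
im=cv2.imread("pics/w16.png")[80:250,170:350]
cv2.imwrite("pics/w16z.png",cv2.resize(im,None,fx=3.5,fy=3.5,interpolation=cv2.INTER_CUBIC)[:600])
E
```

```text
t34.10 pos [0.4856 0.2652 0.2211] yhead 18.57 tilt 0.17 w 0.0596 F [ 1.   0.3 -0.7] q [ 0.38  0.26 -1.06  1.68  0.23  1.34 -0.4 ]
turn [27.4  -0.01 -0.17] shift after turn [0.0011 0.0978 0.5533] shift now [ 0.0009 -0.1679  0.5362]
```

View pics/w16z.png

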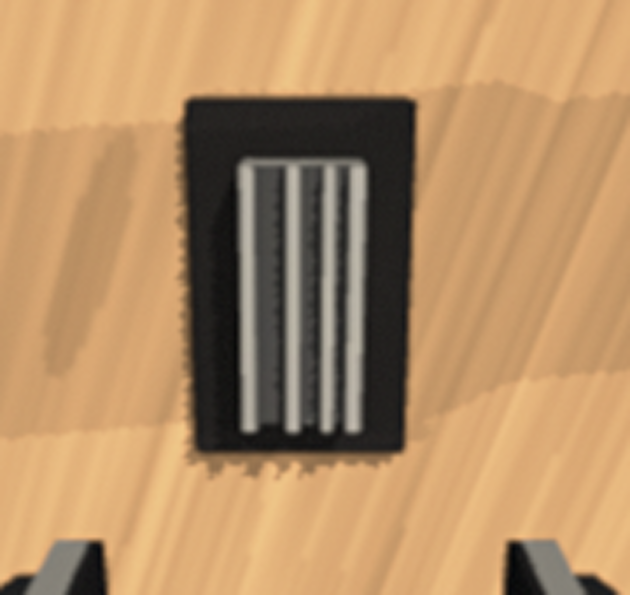

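```bash
python3 - <<'E'
from wfit import *
s,R=st(); P=s["ee_pos"]; P=np.array((.4856,.2652,.2211)); setR(P,R)
Z=lambda p:px(170,80,3.5,p)
h=.035
v,r=fit([('w',Z((240,164)),(-.02,.045,h)),('w',Z((367,164)),(.02,.045,h)),('w',Z((362,433)),(.02,-.045,h)),('w',Z((242,433)),(-.02,-.045,h))],(.48,.26,.3));print('block',v,np.degrees(v[2]),r.round(1).tolist())
h=.01
v,r=fit([('w',Z((184,98)),(-.04,.065,h)),('w',Z((415,98)),(.04,.065,h)),('w',Z((404,451)),(.04,-.065,h)),('w',Z((196,451)),(-.04,-.065,h))],(.48,.26,.3));print('pad',v,np.degrees(v[2]),r.round(1).tolist())
E
```

```text
t34.15 pos [0.485  0.2646 0.2195] yhead 18.57 tilt 0.04 w 0.0603 F [-0.5 -0.1 -0.2] q [ 0.38  0.26 -1.06  1.69  0.23  1.33 -0.4 ]
block [0.4855 0.2657 0.3183] 18.236567600691924 [[0.2, 0.5], [-0.3, 0.7], [-0.6, -0.7], [0.7, -0.9]]
pad [0.4842 0.2661 0.3234] 18.530291111085102 [[-1.0, -0.7], [0.9, -0.7], [0.7, 1.1], [-0.7, 1.1]]
```

Grooves are up and the block is centred within about 1.3 mm and 0.3° (pad edges 184 to 415, block 240 to 367 in the crop). Going back for the cone.

Request:
{"api": "carry_out", "payload": {
  "rows": [
    [[9,0,0],[0,0,0],0.06],
    [[9,0,0],[0,0,0],0.06],
    [[9.4,0,0],[0,0,0],0.06],
    [[0,0,0],[0,0,0],0.06],
    [[0,0,0],[0,0.005,0.03],0.06],
    [[0,0,0],[0,0.008,0.046],0.06],
    [[0,0,0],[0,0.009,0.05],0.06],
    [[0,0,0],[0,0.009,0.05],0.06]
  ]
}}

```text
t: 35.15
ee_pos: [0.4879, 0.0843, 0.2186]
eef_rot: [-0.536, -0.461, 0.537, -0.461]
wrist_force: [0.2, -0.8, -0.8]
gripper_width: 0.0597
```

Request:
{"api": "carry_out", "payload": {
  "rows": [
    [[0,0,0],[0,0.009,0.05],0.06],
    [[0,0,0],[0,0.009,0.05],0.06],
    [[0,0,0],[0,0.009,0.05],0.06],
    [[0,0,0],[0,0.009,0.05],0.06],
    [[0,0,0],[0,0.009,0.05],0.06],
    [[0,0,0],[0,0.009,0.05],0.06],
    [[0,0,0],[0,0.006,0.03],0.06],
    [[0,0,0],[0,0,0],0.06]
  ]
}}

```text
t: 36.15
ee_pos: [0.4959, -0.2522, 0.2179]
eef_rot: [-0.537, -0.46, 0.538, -0.459]
wrist_force: [0.3, 0.7, 0.2]
gripper_width: 0.0599
```

```bash
python3 - <<'E'
from h import *
go((.4975,-.2966,.0489),-8.82)
E
```

```text
t36.15 pos [ 0.4959 -0.2522  0.2179] yhead -8.95 tilt 0.16 w 0.0599 F [0.3 0.7 0.2] q [ 0.96  0.17 -0.6   1.69  0.1   1.31  0.19]
turn [-0.13 -0.06  0.15] shift after turn [0.169  0.0084 0.0437] shift now [0.1689 0.0089 0.0438]
```

Request:
{"api": "carry_out", "payload": {
  "rows": [
    [[-0.1,0,0],[0,0.004,0.022],0.06],
    [[0,0,0],[0,0.0044,0.0217],0.06],
    [[0,0,0],[0,0,0],0.06],
    [[0,0,0],[0.03,0,0],0.055],
    [[0,0,0],[0.03,0,0],0.055],
    [[0,0,0],[0.01,0,0],0.055],
    [[0,0,0],[0,0,0],0.055],
    [[0,0,0],[0,0,0],0.055]
  ]
}}

```text
t: 37.15
ee_pos: [0.4999, -0.2939, 0.1511]
eef_rot: [0.537, 0.46, -0.536, 0.461]
wrist_force: [-0.2, -0.1, 0.2]
gripper_width: 0.0551
```

```bash
python3 - <<'E'
from h import *
go((.4975,-.2966,.0489),-8.82)
pic("wrist","w17")
E
```

```text
t37.15 pos [ 0.4999 -0.2939  0.1511] yhead -8.70 tilt 0.12 w 0.0551 F [-0.2 -0.1  0.2] q [ 0.98  0.27 -0.57  1.72  0.16  1.19  0.21]
turn [ 0.12  0.05 -0.11] shift after turn [ 0.1022 -0.002   0.0031] shift now [ 0.1022 -0.0022  0.003 ]
```

View pics/w17.png

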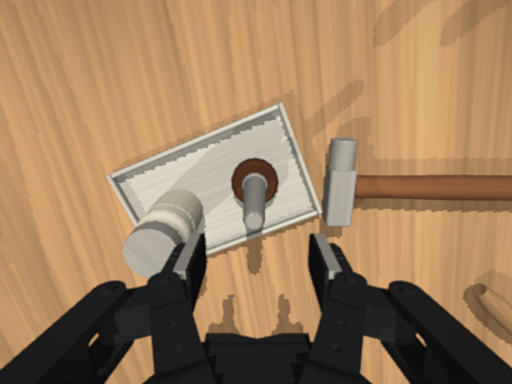

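Request:
{"api": "carry_out", "payload": {
  "rows": [
    [[0.1,0,0],[0.01,-0.002,0.003],0.05],
    [[0,0,0],[0.025,0,0],0.05],
    [[0,0,0],[0.025,0,0],0.05],
    [[0,0,0],[0.025,0,0],0.05],
    [[0,0,0],[0.013,0,0],0.05],
    [[0,0,0],[0.0035,0,0],0.05],
    [[0,0,0],[0,0,0],0.05],
    [[0,0,0],[0,0,0],0.05]
  ],
  "squeeze": 40
}}

```text
t: 38.2
ee_pos: [0.4973, -0.2968, 0.0492]
eef_rot: [0.537, 0.459, -0.537, 0.461]
wrist_force: [0.3, 0.1, -0.1]
gripper_width: 0.0498
```

```bash
python3 - <<'E'
from h import *
go((.4975,-.2966,.0496),-8.82)
E
```

```text
t38.20 pos [ 0.4973 -0.2968  0.0492] yhead -8.82 tilt 0.11 w 0.0498 F [ 0.3  0.1 -0.1] q [ 0.95  0.38 -0.54  1.81  0.23  1.01  0.16]
turn [-0.    0.05 -0.09] shift after turn [-0.0004  0.0002 -0.0002] shift now [-0.0004  0.0002 -0.0002]
```

Request:
{"api": "carry_out", "payload": {
  "rows": [
    [[0,0,0],[0,0,0],0.04],
    [[0,0,0],[0,0,0],0.03],
    [[0,0,0],[0,0,0],0.022],
    [[0,0,0],[0,0,0],0.018],
    [[0,0,0],[0,0,0],0.014],
    [[0,0,0],[0,0,0],0.01],
    [[0,0,0],[0,0,0],0.01],
    [[0,0,0],[0,0,0],0.01]
  ]
}}

```text
t: 39.2
ee_pos: [0.497, -0.2965, 0.0485]
eef_rot: [0.537, 0.46, -0.537, 0.46]
wrist_force: [2.3, -0.4, 1.0]
gripper_width: 0.0174
```

```bash
python3 - <<'E'
from h import *
st()
E
```

```text
t39.20 pos [ 0.497  -0.2965  0.0485] yhead -8.81 tilt 0.05 w 0.0174 F [ 2.3 -0.4  1. ] q [ 0.95  0.38 -0.54  1.81  0.23  1.01  0.16]
```

Request:
{"api": "carry_out", "payload": {
  "rows": [
    [[0,0,0],[-0.01,0,0],0.01],
    [[0,0,0],[-0.02,0,0],0.01],
    [[0,0,0],[-0.03,0,0],0.01],
    [[0,0,0],[-0.03,0,0],0.01],
    [[0,0,0],[-0.03,0,0],0.01],
    [[0,0,0],[-0.02,0,0],0.01],
    [[0,0,0],[0,0,0],0.01],
    [[0,0,0],[0,0,0],0.01]
  ]
}}

```text
t: 40.2
ee_pos: [0.4958, -0.2961, 0.1871]
eef_rot: [-0.537, -0.461, 0.537, -0.459]
wrist_force: [-0.8, -0.0, -3.1]
gripper_width: 0.0173
```

```bash
python3 - <<'E'
from h import *
go((.5634,-.0228,.0528),-8.82)
E
```

```text
t40.20 pos [ 0.4958 -0.2961  0.1871] yhead -8.82 tilt 0.11 w 0.0173 F [-0.8 -0.  -3.1] q [ 0.99  0.24 -0.57  1.68  0.14  1.27  0.23]
turn [-0.   -0.04  0.11] shift after turn [ 0.1343  0.0249 -0.2804] shift now [ 0.1344  0.0251 -0.2803]
```

Request:
{"api": "carry_out", "payload": {
  "rows": [
    [[0,0,0],[0,0.001,-0.015],0.01],
    [[0,0,0],[0,0.003,-0.03],0.01],
    [[0,0,0],[0,0.0035,-0.04],0.01],
    [[0,0,0],[0,0.0035,-0.04],0.01],
    [[0,0,0],[0,0.0035,-0.04],0.01],
    [[0,0,0],[0,0.0035,-0.04],0.01],
    [[0,0,0],[0,0.0035,-0.04],0.01],
    [[0,0,0],[0,0.0025,-0.025],0.01]
  ]
}}

```text
t: 41.2
ee_pos: [0.5611, -0.0289, 0.1874]
eef_rot: [-0.536, -0.462, 0.536, -0.46]
wrist_force: [-0.1, -0.6, -2.5]
gripper_width: 0.0174
```

Request:
{"api": "carry_out", "payload": {
  "rows": [
    [[0,0,0],[0,0.001,-0.01],0.01],
    [[0,0,0],[0,0,0],0.01],
    [[0,0,0],[0.02,0,0],0.01],
    [[0,0,0],[0.03,0,0],0.01],
    [[0,0,0],[0.02,0,0],0.01],
    [[0,0,0],[0,0,0],0.01],
    [[0,0,0],[0,0,0],0.01],
    [[0,0,0],[0,0,0],0.01]
  ]
}}

```text
t: 42.2
ee_pos: [0.5651, -0.0235, 0.1193]
eef_rot: [0.537, 0.459, -0.537, 0.461]
wrist_force: [0.4, 0.0, -2.1]
gripper_width: 0.0175
```

```bash
python3 - <<'E'
from h import *
go((.5634,-.0228,.0515),-8.82)
E
```

```text
t42.20 pos [ 0.5651 -0.0235  0.1193] yhead -8.82 tilt 0.12 w 0.0175 F [ 0.4  0.  -2.1] q [ 0.63  0.3  -0.73  1.78  0.22  1.14 -0.33]
turn [-0.    0.   -0.12] shift after turn [ 0.0678 -0.0018 -0.0004] shift now [ 0.0678 -0.0019 -0.0004]
```

Request:
{"api": "carry_out", "payload": {
  "rows": [
    [[0,0,0],[0.015,-0.0018,-0.0004],0.01],
    [[0,0,0],[0.02,0,0],0.01],
    [[0,0,0],[0.016,0,0],0.01],
    [[0,0,0],[0.01,0,0],0.01],
    [[0,0,0],[0.003,0,0],0.01],
    [[0,0,0],[0,0,0],0.01],
    [[0,0,0],[0,0,0],0.01],
    [[0,0,0],[0,0,0],0.01]
  ]
}}

```text
t: 43.2
ee_pos: [0.563, -0.0229, 0.0548]
eef_rot: [0.537, 0.46, -0.537, 0.46]
wrist_force: [0.3, 0.6, -2.7]
gripper_width: 0.0175
```

```bash
python3 - <<'E'
from h import *
go((.5634,-.0228,.0515),-8.82)
E
```

```text
t43.20 pos [ 0.563  -0.0229  0.0548] yhead -8.83 tilt 0.07 w 0.0175 F [ 0.3  0.6 -2.7] q [ 0.6   0.38 -0.71  1.84  0.29  1.02 -0.38]
turn [-0.01  0.01 -0.06] shift after turn [ 0.0033  0.0004 -0.0002] shift now [ 0.0033  0.0004 -0.0002]
```

Request:
{"api": "carry_out", "payload": {
  "rows": [
    [[0,0,0],[0.0015,0.0004,0],0.01],
    [[0,0,0],[0.001,0,0],0.01],
    [[0,0,0],[0.0006,0,0],0.01],
    [[0,0,0],[0,0,0],0.01],
    [[0,0,0],[0,0,0],0.01],
    [[0,0,0],[0,0,0],0.01],
    [[0,0,0],[0,0,0],0.01],
    [[0,0,0],[0,0,0],0.01]
  ]
}}

```text
t: 44.2
ee_pos: [0.5631, -0.0229, 0.0514]
eef_rot: [0.537, 0.46, -0.537, 0.46]
wrist_force: [-1.7, -1.0, 4.0]
gripper_width: 0.0172
```

```bash
python3 - <<'E'
from h import *
go((.5634,-.0228,.0515),-8.82)
E
```

```text
t44.20 pos [ 0.5631 -0.0229  0.0514] yhead -8.82 tilt 0.03 w 0.0172 F [-1.7 -1.   4. ] q [ 0.59  0.38 -0.7   1.84  0.29  1.02 -0.38]
turn [ 0.    0.01 -0.02] shift after turn [-0.0001  0.0003 -0.0002] shift now [-0.0001  0.0003 -0.0002]
```

In contact with the floor; release.

Request:
{"api": "carry_out", "payload": {
  "rows": [
    [[0,0,0],[0,0,0],0.018],
    [[0,0,0],[0,0,0],0.022],
    [[0,0,0],[0,0,0],0.028],
    [[0,0,0],[0,0,0],0.036],
    [[0,0,0],[0,0,0],0.045],
    [[0,0,0],[-0.01,0,0],0.05],
    [[0,0,0],[-0.03,0,0],0.05],
    [[0,0,0],[-0.04,0,0],0.05]
  ]
}}

```text
t: 45.2
ee_pos: [0.5623, -0.0228, 0.1318]
eef_rot: [-0.537, -0.461, 0.537, -0.46]
wrist_force: [0.8, -0.6, 0.9]
gripper_width: 0.0502
```

Request:
{"api": "carry_out", "payload": {
  "rows": [
    [[0,0,0],[-0.04,0,0],0.06],
    [[0,0,0],[-0.04,0,0],0.07],
    [[0,0,0],[-0.01,0,0],0.07],
    [[0,0,0],[0,0,0],0.07],
    [[0,0,0],[0,0,0],0.07],
    [[0,0,0],[0,0,0],0.07],
    [[0,0,0],[0,0,0],0.07],
    [[0,0,0],[0,0,0],0.07]
  ]
}}

```text
t: 46.2
ee_pos: [0.5627, -0.0229, 0.2207]
eef_rot: [-0.537, -0.46, 0.537, -0.46]
wrist_force: [0.6, -0.3, 0.3]
gripper_width: 0.0701
```

```bash
python3 - <<'E'
from h import *
pic("wrist","w18")
im=cv2.imread("pics/w18.png")[75:245,185:385]
cv2.imwrite("pics/w18z.png",cv2.resize(im,None,fx=3.5,fy=3.5,interpolation=cv2.INTER_CUBIC))
go((.4150,-.3166,.22),-8.82)
E
```

```text
t46.25 pos [ 0.5628 -0.0229  0.2208] yhead -8.82 tilt 0.03 w 0.0700 F [ 0.6  0.6 -0.2] q [ 0.66  0.21 -0.76  1.66  0.15  1.33 -0.28]
turn [ 0.   -0.    0.03] shift after turn [ 0.0008 -0.101   0.3129] shift now [ 0.0009 -0.101   0.3129]
```

View pics/w18z.png

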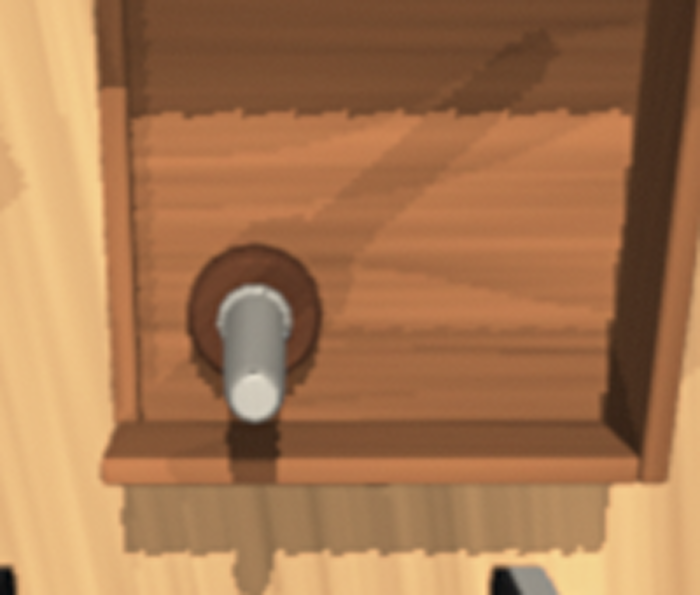

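The cone is back upright (foot centre at 255,310 in the crop). Now the jar.

Request:
{"api": "carry_out", "payload": {
  "rows": [
    [[0,0,0],[0,-0.008,0.025],0.075],
    [[0,0,0],[0,-0.0145,0.045],0.075],
    [[0,0,0],[0,-0.0145,0.045],0.075],
    [[0,0,0],[0,-0.0145,0.045],0.075],
    [[0,0,0],[0,-0.0145,0.045],0.075],
    [[0,0,0],[0,-0.0145,0.045],0.075],
    [[0,0,0],[0,-0.0125,0.038],0.075],
    [[0,0,0],[0,-0.008,0.025],0.075]
  ]
}}

```text
t: 47.25
ee_pos: [0.4137, -0.3188, 0.2211]
eef_rot: [-0.537, -0.459, 0.538, -0.459]
wrist_force: [0.5, 0.0, -0.7]
gripper_width: 0.0753
```

Request:
{"api": "carry_out", "payload": {
  "rows": [
    [[0,0,0],[0,0,0],0.075],
    [[0,0,0],[0.02,0,0],0.075],
    [[0,0,0],[0.03,0,0],0.075],
    [[0,0,0],[0.02,0,0],0.075],
    [[0,0,0],[0,0,0],0.075],
    [[0,0,0],[0,0,0],0.075],
    [[0,0,0],[0,0,0],0.075],
    [[0,0,0],[0,0,0],0.075]
  ]
}}

```text
t: 48.25
ee_pos: [0.4156, -0.3169, 0.1519]
eef_rot: [0.537, 0.46, -0.537, 0.461]
wrist_force: [0.9, -0.1, 0.5]
gripper_width: 0.0754
```

```bash
python3 - <<'E'
from h import *
go((.4149,-.3165,.0411),-8.83)
pic("wrist","w19")
E
```

```text
t48.25 pos [ 0.4156 -0.3169  0.1519] yhead -8.82 tilt 0.09 w 0.0754 F [ 0.9 -0.1  0.5] q [ 1.07  0.14 -0.51  1.85  0.07  1.17  0.39]
turn [ 0.01  0.05 -0.07] shift after turn [ 0.1108 -0.0007 -0.0003] shift now [ 0.1108 -0.0009 -0.0004]
```

View pics/w19.png

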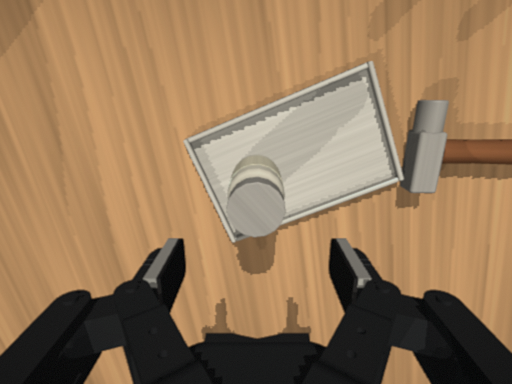

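The lid (257,208) is centred between the fingers. Descending and gripping.

Request:
{"api": "carry_out", "payload": {
  "rows": [
    [[0,0,0],[0.02,-0.0007,-0.0003],0.075],
    [[0,0,0],[0.03,0,0],0.075],
    [[0,0,0],[0.03,0,0],0.075],
    [[0,0,0],[0.02,0,0],0.075],
    [[0,0,0],[0.01,0,0],0.075],
    [[0,0,0],[0.0008,0,0],0.075],
    [[0,0,0],[0,0,0],0.075],
    [[0,0,0],[0,0,0],0.065]
  ],
  "squeeze": 30
}}

```text
t: 49.3
ee_pos: [0.415, -0.3168, 0.0412]
eef_rot: [0.537, 0.459, -0.537, 0.461]
wrist_force: [-0.6, -1.1, -0.0]
gripper_width: 0.0648
```

Request:
{"api": "carry_out", "payload": {
  "rows": [
    [[0,0,0],[0,0,0],0.058],
    [[0,0,0],[0,0,0],0.053],
    [[0,0,0],[0,0,0],0.049],
    [[0,0,0],[0,0,0],0.045],
    [[0,0,0],[0,0,0],0.04],
    [[0,0,0],[0,0,0],0.04],
    [[0,0,0],[0,0,0],0.04],
    [[0,0,0],[0,0,0],0.04]
  ]
}}

```text
t: 50.3
ee_pos: [0.4147, -0.3165, 0.0406]
eef_rot: [0.537, 0.46, -0.537, 0.46]
wrist_force: [-0.1, 0.2, 5.1]
gripper_width: 0.0469
```

Request:
{"api": "carry_out", "payload": {
  "rows": [
    [[0,0,0],[-0.01,0,0],0.04],
    [[0,0,0],[-0.02,0,0],0.04],
    [[0,0,0],[-0.03,0,0],0.04],
    [[0,0,0],[-0.04,0,0],0.04],
    [[0,0,0],[-0.04,0,0],0.04],
    [[0,0,0],[-0.03,0,0],0.04],
    [[0,0,0],[0,0,0],0.04],
    [[0,0,0],[0,0,0],0.04]
  ]
}}

```text
t: 51.3
ee_pos: [0.4136, -0.3158, 0.2089]
eef_rot: [-0.537, -0.461, 0.537, -0.459]
wrist_force: [-0.6, -0.2, -2.1]
gripper_width: 0.0471
```

```bash
python3 - <<'E'
from h import *
go((.5739,.0405,.21),-8.83)
E
```

```text
t51.30 pos [ 0.4136 -0.3158  0.2089] yhead -8.82 tilt 0.14 w 0.0471 F [-0.6 -0.2 -2.1] q [ 1.09  0.09 -0.51  1.78  0.04  1.28  0.41]
turn [ 0.01 -0.06  0.12] shift after turn [-0.0011  0.1038 -0.3767] shift now [-0.0009  0.1038 -0.3767]
```

Request:
{"api": "carry_out", "payload": {
  "rows": [
    [[0,0,0],[0,0.004,-0.015],0.04],
    [[0,0,0],[0,0.008,-0.03],0.04],
    [[0,0,0],[0,0.0105,-0.038],0.04],
    [[0,0,0],[0,0.0105,-0.038],0.04],
    [[0,0,0],[0,0.0105,-0.038],0.04],
    [[0,0,0],[0,0.0105,-0.038],0.04],
    [[0,0,0],[0,0.0105,-0.038],0.04],
    [[0,0,0],[0,0.0105,-0.038],0.04]
  ]
}}

```text
t: 52.3
ee_pos: [0.5301, -0.0554, 0.2092]
eef_rot: [-0.536, -0.461, 0.537, -0.46]
wrist_force: [0.8, -0.1, -1.3]
gripper_width: 0.047
```

Request:
{"api": "carry_out", "payload": {
  "rows": [
    [[0,0,0],[0,0.0105,-0.038],0.04],
    [[0,0,0],[0,0.009,-0.033],0.04],
    [[0,0,0],[0,0.006,-0.022],0.04],
    [[0,0,0],[0,0.003,-0.0107],0.04],
    [[0,0,0],[0,0,0],0.04],
    [[0,0,0],[0,0,0],0.04],
    [[0,0,0],[0,0,0],0.04],
    [[0,0,0],[0,0,0],0.04]
  ]
}}

```text
t: 53.3
ee_pos: [0.5744, 0.0392, 0.2104]
eef_rot: [-0.537, -0.46, 0.537, -0.46]
wrist_force: [-0.0, -0.4, -0.9]
gripper_width: 0.0471
```

```bash
python3 - <<'E'
from h import *
go((.5739,.0405,.0436),-8.83)
E
```

```text
t53.30 pos [0.5744 0.0392 0.2104] yhead -8.90 tilt 0.03 w 0.0471 F [-0.  -0.4 -0.9] q [ 0.58  0.26 -0.81  1.65  0.2   1.32 -0.42]
turn [-0.07  0.03 -0.01] shift after turn [ 0.1668 -0.0007 -0.0012] shift now [ 0.1668 -0.0007 -0.0013]
```

Request:
{"api": "carry_out", "payload": {
  "rows": [
    [[0,0,0],[0.02,-0.0007,-0.0012],0.04],
    [[0,0,0],[0.035,0,0],0.04],
    [[0,0,0],[0.035,0,0],0.04],
    [[0,0,0],[0.03,0,0],0.04],
    [[0,0,0],[0.02,0,0],0.04],
    [[0,0,0],[0,0,0],0.04],
    [[0,0,0],[0,0,0],0.04],
    [[0,0,0],[0,0,0],0.04]
  ]
}}

```text
t: 54.3
ee_pos: [0.575, 0.0415, 0.0716]
eef_rot: [0.538, 0.459, -0.536, 0.461]
wrist_force: [-0.0, 0.0, -0.4]
gripper_width: 0.0472
```

```bash
python3 - <<'E'
from h import *
go((.5739,.0405,.0436),-8.83)
E
```

```text
t54.30 pos [0.575  0.0415 0.0716] yhead -8.82 tilt 0.14 w 0.0472 F [-0.   0.  -0.4] q [ 0.52  0.4  -0.76  1.8   0.31  1.07 -0.51]
turn [ 0.01 -0.01 -0.14] shift after turn [ 0.028  -0.001   0.0011] shift now [ 0.028  -0.001   0.0011]
```

Request:
{"api": "carry_out", "payload": {
  "rows": [
    [[0,0,0],[0.01,-0.0005,0.0006],0.04],
    [[0,0,0],[0.01,0,0],0.04],
    [[0,0,0],[0.005,0,0],0.04],
    [[0,0,0],[0.001,0,0],0.04],
    [[0,0,0],[0,0,0],0.04],
    [[0,0,0],[0,0,0],0.04],
    [[0,0,0],[0,0,0],0.04],
    [[0,0,0],[0,0,0],0.04]
  ]
}}

```text
t: 55.3
ee_pos: [0.5734, 0.0408, 0.0444]
eef_rot: [0.537, 0.46, -0.537, 0.46]
wrist_force: [0.0, 0.5, -1.5]
gripper_width: 0.0469
```

```bash
python3 - <<'E'
from h import *
go((.5739,.0405,.0436),-8.83)
E
```

```text
t55.30 pos [0.5734 0.0408 0.0444] yhead -8.82 tilt 0.01 w 0.0469 F [ 0.   0.5 -1.5] q [ 0.51  0.43 -0.75  1.82  0.34  1.02 -0.53]
turn [ 0.01  0.01 -0.01] shift after turn [0.0008 0.0005 0.0002] shift now [0.0008 0.0005 0.0002]
```

Request:
{"api": "carry_out", "payload": {
  "rows": [
    [[0,0,0],[0.0008,0.0005,0.0002],0.04],
    [[0,0,0],[0,0,0],0.04],
    [[0,0,0],[0,0,0],0.046],
    [[0,0,0],[0,0,0],0.05],
    [[0,0,0],[0,0,0],0.056],
    [[0,0,0],[0,0,0],0.064],
    [[0,0,0],[0,0,0],0.072],
    [[0,0,0],[0,0,0],0.072]
  ]
}}

```text
t: 56.3
ee_pos: [0.5739, 0.0405, 0.0435]
eef_rot: [-0.537, -0.46, 0.537, -0.46]
wrist_force: [0.6, -0.1, -0.5]
gripper_width: 0.0721
```

Request:
{"api": "carry_out", "payload": {
  "rows": [
    [[0,0,0],[-0.01,0,0],0.072],
    [[0,0,0],[-0.02,0,0],0.072],
    [[0,0,0],[-0.04,0,0],0.072],
    [[0,0,0],[-0.05,0,0],0.072],
    [[0,0,0],[-0.05,0,0],0.072],
    [[0,0,0],[-0.02,0,0],0.072],
    [[0,0,0],[0,0,0],0.072],
    [[0,0,0],[0,0,0],0.072]
  ]
}}

```text
t: 57.3
ee_pos: [0.5729, 0.0403, 0.232]
eef_rot: [-0.536, -0.461, 0.538, -0.46]
wrist_force: [-0.2, 0.7, 0.3]
gripper_width: 0.072
```

```bash
python3 - <<'E'
from h import *
st()
pic("wrist","w20");pic("scene","s20")
im=cv2.imread("pics/w20.png")[100:262,200:390]
cv2.imwrite("pics/w20z.png",cv2.resize(im,None,fx=3.6,fy=3.6,interpolation=cv2.INTER_CUBIC))
E
```

```text
t57.30 pos [0.5729 0.0403 0.232 ] yhead -8.82 tilt 0.15 w 0.0720 F [-0.2  0.7  0.3] q [ 0.59  0.25 -0.82  1.62  0.18  1.36 -0.41]
```

View pics/w20z.png

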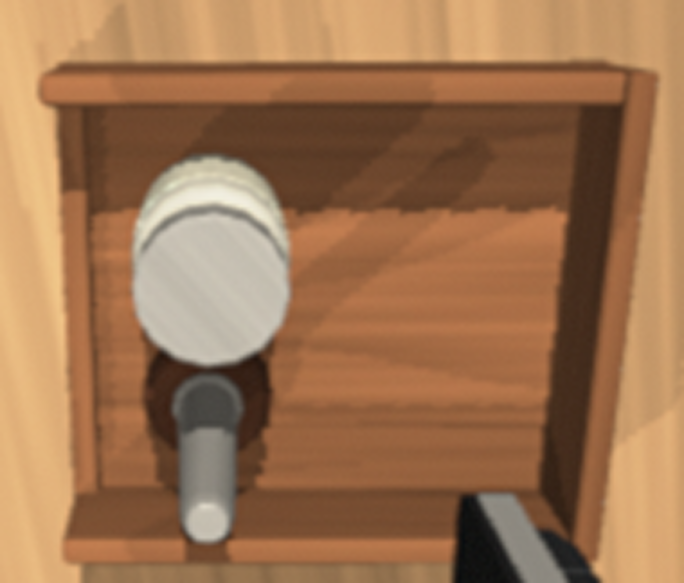

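View pics/s20.png

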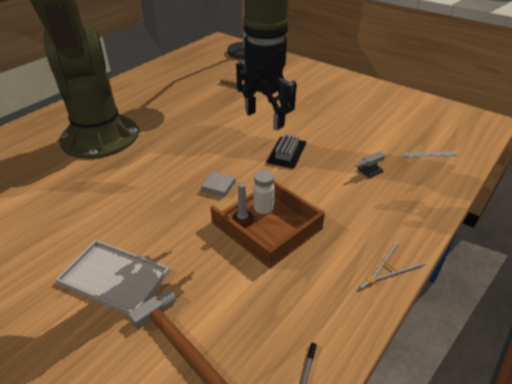

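```bash
python3 - <<'E'
import cv2,numpy as np
a=cv2.imread("pics/scene0.png"); b=cv2.resize(cv2.imread("pics/s20.png"),(800,600),interpolation=cv2.INTER_CUBIC)
k=4
for n,(x0,y0,x1,y1) in dict(jar=(396,268,430,322),cone=(368,288,388,342),hammer=(205,455,275,510),flat=(312,266,368,306),anvil=(552,234,606,278),tray=(440,330,505,410)).items():
    t=cv2.resize(a[y0:y1,x0:x1],None,fx=k,fy=k,interpolation=cv2.INTER_CUBIC); s=cv2.resize(b[y0-10:y1+10,x0-10:x1+10],None,fx=k,fy=k,interpolation=cv2.INTER_CUBIC)
    r=cv2.matchTemplate(s,t,cv2.TM_CCOEFF_NORMED); _,m,_,l=cv2.minMaxLoc(r); print(n,round(m,3),(np.array(l)/k-10)/1.5625)
from wfit import *
setR((.5729,.0403,.232),Rd(-8.82)); Z=lambda p:px(200,100,3.6,p)
print('jar',unp('w',Z((212,285)),.103),'cone',unp('w',Z((208,522)),.113))
E
```

```text
jar 0.991 [0.16 0.16]
cone 0.997 [-0.16  0.16]
hammer 0.76 [-0.96  1.44]
flat 0.999 [0. 0.]
anvil 0.991 [0.16 0.  ]
tray 0.97 [0. 0.]
jar [0.5756 0.0416 0.103 ] cone [ 0.5643 -0.0239  0.113 ]
```

The hammer match is poor (0.76); a shadow is likely, but I'll check.

```bash
python3 - <<'E'
import cv2,numpy as np
a=cv2.imread("pics/scene0.png"); b=cv2.resize(cv2.imread("pics/s20.png"),(800,600),interpolation=cv2.INTER_CUBIC)
h=np.hstack([x[360:600,80:370] for x in (a,b)])
cv2.imwrite("pics/hcmp.png",cv2.resize(h,None,fx=1.37,fy=1.37))
k=4
ga,gb=[cv2.Canny(cv2.cvtColor(x,cv2.COLOR_BGR2GRAY),40,100).astype(np.float32) for x in (a,b)]
x0,y0,x1,y1=240,490,340,595
r=cv2.matchTemplate(b[y0-8:y1+5,x0-8:x1+8],a[y0:y1,x0:x1],cv2.TM_CCOEFF_NORMED);_,m,_,l=cv2.minMaxLoc(r);print(m,l)
E
```

```text
0.9747671484947205 (8, 8)
```

View pics/hcmp.png

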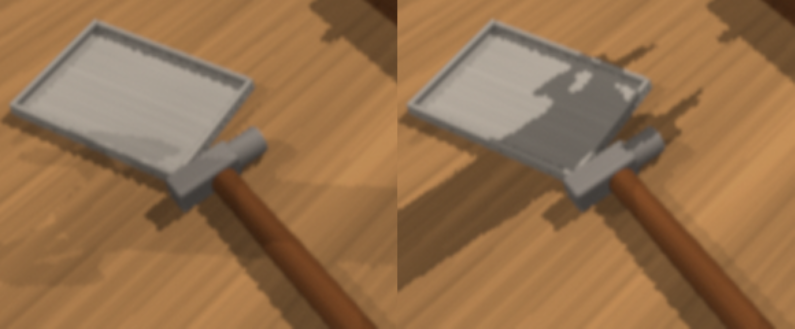

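The two views show the hammer in the same place: head at (215,170) left and (613,170) right, with only the arm's shadow across it, and the handle matches at zero offset. Handing in.

```bash
python3 - <<'E'
from h import *
st(); print(manip.finish_job())
E
```

```text
t57.40 pos [0.5728 0.0403 0.2316] yhead -8.82 tilt 0.19 w 0.0718 F [ 0.  -0.2 -0.2] q [ 0.59  0.25 -0.82  1.62  0.18  1.36 -0.41]
the job is handed in; nothing more can be done
None
```

The job is done and handed in at 57 s. I stood the jar and then the cone in the side tray, laid the grooved block on the pad, and then stood the cone and jar back upright in their old spots.

- **Block:** it lies grooves up and lengthwise on the pad. By the wrist camera it is about 1.3 mm and 0.3° from centred.
- **Jar and cone:** both match their original places within about 0.2 pixel in the scene camera, less than 1 mm. The wrist camera put them within about 1.5 mm of where it first measured them.
- **Things to leave alone:** the flat block and anvil show no shift. The automatic match on the hammer head was poor (0.76). A side-by-side view showed the arm's shadow across it, and the handle matched at zero offset, so I judge it unmoved.
- **Forces:** the wrist readings I saw stayed below about 8 N.

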